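# Roll the tiles of a pot stand flush

### The job

Lay the loose tile in the empty bay of the oak pot stand and let go. Then take the hand roller from its rest and, starting at the end with the carrying handle, roll it firmly, on its sprung axle but without ramming it against the stop, over all the tiles in one pass without lifting off, until every tile is flush with the frame (push them with the roller, not with the fingers). Put the roller back upright on its rest, and leave the other things on the worktop where they are.

Things in the scene. Friction and masses are not known exactly. Their poses are not given: they have to be found in the camera images.
- pot_stand: Fixed oak pot stand, 84 (x) x 243 (y) x 26 mm; origin: centre of its underside, on the worktop. A 19 mm high loop handle sticks out at its +y end, to y = 173 mm. Four bays, centres at y = 79.5, 26.5, -26.5, -79.5 mm. Frame top at z = 26: end bars (|y| 107 to 121) and posts at x = +-37 between the bays. Beside each bay the sides are open for fingers: 35 mm wide, down to z = 6.
- spare_tile: Loose white glazed tile, 60 (x) x 50 (y) x 12 mm, about 85 g, lying flat on the worktop; origin: centre of its underside, z up. In the bay its 60 mm side lies across the stand (along the stand's x). Held over its 60 mm length, mid-edge, the fingers come into the open sides of the bay. Play in the bay: 3 mm to each side along the stand, 2.5 mm across.
- gap (a point): Centre of the empty bay (third from the handle) on top of its clip plate as it first stands, 18 mm above the underside of the stand; axes of the stand. The underside of the spare tile's centre belongs here. The loose tile first stands as proud as the others.
- tile_roller: One-handed roller, 0.42 kg: wooden barrel, 50 mm diameter, 76 wide, in a steel yoke with a wooden grip block on top. Origin: lowest line of the barrel, middle; z up; axle along x at z = 25, sprung, so it rolls along y. Grip block 70 (x) x 26 (y) mm, z = 65 to 109: hold it over the 26 mm. Yoke 105 mm wide; it stands on shoes at x = +-47.5, undersides at z = 14. Symmetric.
- roller_rest: Fixed oak rest, 130 (x) x 76 (y) x 30 mm. Origin: centre of its underside. Two rails along y at x = +-42 to +-58 mm, tops at z = 23 mm, carry the shoes; the barrel hangs between them; outer lips to z = 30 mm at x = +-59 mm and beyond.
- rest_seat (a point): Where the hand roller's origin is when it stands in the rest, 9 mm above the worktop; axle along the rest's x, and either way round. About 4 mm of play across (x).
- lemon: Lemon, 72 mm long, bystander.
- garlic: Garlic bulb, 56 mm, bystander.
- pepper_mill: Wooden pepper mill, 58 mm wide, 150 mm tall, bystander.
- mug: Mug with a handle, 101 mm tall, bystander.
- peeler: Peeler with a white handle, 170 mm long, lying flat, bystander.
- salt_pot: Round wooden lidded salt pot, 92 mm wide, 70 mm tall, bystander.
- tile1 (a joint): White glazed tile 60 (x) x 50 (y) x 12 mm in the first bay, next to the handle, on a stiff push-in clip: travel downwards in m, 0 = fully up (top of the tile 4 mm above the frame), 0.004 = flush. It takes about 11 N to push it down and it stays where it is left.
- tile2 (a joint): The same in the second bay: travel downwards in m, 0 = fully up (top of the tile 4 mm above the frame), 0.004 = flush. It takes about 11 N to push it down and it stays where it is left.
- clip3 (a joint): Grey clip plate of the empty third bay, which carries the loose tile once that is laid; the same stiff clip: travel downwards in m, 0 = fully up (top of the tile 4 mm above the frame), 0.004 = flush. It takes about 11 N to push it down and it stays where it is left.
- tile4 (a joint): The same as tile 1 in the fourth bay, the end away from the handle: travel downwards in m, 0 = fully up (top of the tile 4 mm above the frame), 0.004 = flush. It takes about 11 N to push it down and it stays where it is left.
- axle (a joint): Sprung axle of the roller: how far the barrel is pushed up into the yoke, in m; 0 = free, 0.010 = the stop. The spring pushes with about 9 N at once and 1.5 N more per mm (18 N at 6 mm, 24 N at the stop); 5 to 8 mm serves well. The shoes then come 14 mm minus this above the surface rolled on.
- barrel (a joint): Angle turned by the barrel of the hand roller about its axle, rad (25 mm of rolling per rad), either sign. It turns freely.
Mind the look-alikes: they are no part of the job. Of the things that look like the spare_tile, the smaller one is meant.

How it is judged:
On the way, in this order (a step that is already met when the one before it is completed fails the run):
1. the loose tile lies flat in the empty bay, let go (horizontal distance between spare_tile and gap below 0.006 m and angle between the x axis of spare_tile and the x axis of pot_stand, either way round below 0.15 rad and angle between spare_tile's own z axis and vertical below 0.06 rad and z of spare_tile in the frame of gap below 0.0025 m and contact force between the fingers and spare_tile below 0.1 N), for 0.2 s.
2. the roller has been taken off its rest (z of tile_roller in the frame of rest_seat above 0.03 m), for 0.1 s.
3. the roller presses the first tile (handle end) flush while the last one still stands proud (value of joint tile1 above 0.003 m and value of joint tile4 below 0.002 m and contact force between tile_roller and pot_stand above 2 N), for 0.02 s.
4. all four tiles are flush and the roller has rolled (not slid or dabbed) along the stand (value of joint each of tile1, tile2, clip3, tile4 above 0.003 m and (value of joint barrel above 4 rad or value of joint barrel below -4 rad)), for 0.1 s.
At the end, for the whole second after the job is handed in: All four tiles are pushed down at least 3 of 4 mm (flush within 1 mm), the loose tile lies flat in its bay (within 6 mm, 0.15 rad), and the roller stands upright and still on its rest, within 15 mm along and 3 mm in height of its place and 0.12 rad of its direction, let go (horizontal distance between spare_tile and gap below 0.006 m and angle between the x axis of spare_tile and the x axis of pot_stand, either way round below 0.15 rad and angle between each of spare_tile, tile_roller's own z axis and vertical below 0.06 rad and z of spare_tile in the frame of gap below 0.0025 m and value of joint each of tile1, tile2, clip3, tile4 above 0.003 m and horizontal distance between tile_roller and rest_seat below 0.015 m and z of tile_roller in the frame of rest_seat below 0.003 m and angle between the x axis of tile_roller and the x axis of roller_rest, either way round below 0.12 rad and linear speed of each of tile_roller, spare_tile below 0.02 m/s); the robot touches nothing.
It fails at once if the roller is lifted off (by more than 15 mm) between the first and the last tile (value of joint tile1 above 0.003 m and value of joint tile4 below 0.002 m and z of tile_roller in the frame of pot_stand above 0.041 m).
It fails at once if the roller is rammed hard on the stand (over 45 N) (contact force between tile_roller and pot_stand above 45 N or contact force between tile_roller and spare_tile above 45 N).
It fails at once if the fingers themselves press on the stand or its fixed-in tiles (over 15 N) (contact force between the fingers and pot_stand above 15 N).
It fails at once if a bystander is moved by more than 30 mm (distance of any of lemon, garlic, pepper_mill, mug, peeler, salt_pot from where it was at the start of the episode above 0.03 m).
It also fails if it takes over 67 s, if anything falls off the work surface, if the arm or the gripper's body presses on something with over 40 N, if the wrist force passes 120 N, or if a joint passes its speed limit or range.

### The arm

A 6-joint arm with a two-finger parallel gripper is mounted at the origin on a cart in front of the work surface, level with it; the furniture and walls round the work are solid. World frame = base frame: x ahead of the robot, y to its left, z up, the work surface at z = 0. Lengths are in m, angles in rad, forces in N, time in s.
With the tool pointing down it reaches from about 0.325 to 0.9 m from the base axis. Payload 6.1 kg.
Tool frame: the origin (TCP) lies midway between the tips of the shut fingers; the grasp point (between the pads) lies 19 mm behind it (arm.hold_point_z is the distance from the TCP to the grasp point, in m); z points along the fingers, y is the direction in which the jaws open and shut (so a half turn about z gives the same grasp; the last joint's range is limited). The gripper opens to 85 mm and grips with 20 to 120 N. Pads are 22 mm wide; open, the fingers measure 114 mm over their backs; the gripper's body (76 mm by 85 mm) begins 54 mm behind the grasp point. The pads swing forward as they close: fully open they stand 13 mm farther back than shut.
Start: joints at [-1.426, 0.22, 1.526, -0, 1.395, -0.126], TCP at [0.167, -0.602, 0.231] pointing down, gripper open.
Joint ranges: [-2.98, 2.98], [-0.91, 2.08], [0.09, 2.57], [-1.24, 4.39], [0.2, 2.65], [-2.68, 2.68]. Speed limits (rad/s): [2.57, 2.57, 3.01, 3.14, 3.14, 3.14].

### API

Orientations are given as a unit quaternion [w, x, y, z].
In Python, from workcell import arm gives the robot as it stands.
- The arm moves only by the tool move_arm, never from a script. Its argument "deltas" is one flat list of numbers, 4 for each row, row after row: the shift along the tool's x, y, z in cm, then the turn about the tool's z in rad. A call has 1 to 10 rows; each row is the pose to reach, as a shift and turn from the pose measured when the call began, along the tool's axes at that moment; what a row does not reach only later rows make up. A row lasts 1/10 s, in which the tool goes at most 50 mm and 8.59 degrees, less where a joint would pass 70% of its speed; a pose out of reach is approached as far as the arm can. A call with a gripper value outside its range is refused whole. "hand" is the opening, from 0 (shut) to 1 (fully open), set as the call begins (left out, the last holds). The fingers move at their own pace and stop on an object; "newtons" is the grip in N (left out, the last holds). Time passes only in rows, so rows that repeat a pose let the fingers close. It gives the time, the measured TCP pose, the force and the opening at its end, in the units of the state.
- arm.get_state(): the state, without advancing time (a new reading comes with each control period).
- arm.read_camera(name): name is "side" or "top"; returns the picture (384x512x3 uint8, red, green, blue); there is no depth.
- arm.camera_model(name): a dict with "camera_matrix" (3x3 intrinsics, pixels), "rvec" (rotation vector, rad) and "tvec" (3), from world to camera coordinates, as OpenCV has them. Camera axes: x right, y down, z forward; pixel columns grow to the right and rows downward; lengths in m; the calibration is good to about 2 mm. A picture is of the moment at which its call begins. camera_model takes no time and is no camera call.
- arm.hand_in(): hands the job in, once; it reports no verdict.
Trained networks look in the newest picture that a camera, given by its name, has taken for a name from the list of things; names that differ only in an ending like _2 or _b are one class to them, and where a whole thing is asked for, a point or a joint stands for the part that bears it (a point fixed in the world has none). Each returns a list of dicts, best first, with "score" (0 to 1); they miss things now and then, are a little off and sometimes report something else, mostly with a low value. They report only what shows in the picture. A call takes as long as a camera call. They do not tell look-alikes from the thing itself.
- arm.spot_in(thing, camera): "location" ([x, y, z] in m, in world coordinates, good to about 4 mm: the middle of the surface that is visible of it).
- arm.outline_of(thing, camera): "region" (384x512 bool, what is visible of it).
- arm.landmark_of(thing, camera): "location" ([x, y, z] in m, in world coordinates, good to about 4 mm: a listed point, or the origin of a listed thing).
The state is a dict: "time": time; "qpos": joint angles; "qvel": joint speeds; "tau": joint torques, N m; "eef_pos": TCP position; "tool_rot": TCP orientation; "force": force on the tool from outside, world axes, zero at the start; "ft_torque": the same for the moment, N m; "gripper_width": finger opening in m.
Only numpy, scipy, OpenCV 4.12 (cv2) and the standard library are available. Lean on these libraries where they do the work, as an engineer would, in place of code of your own. Each camera call takes 0.05 s, during which the arm holds its last target.

## Working session

There is one attempt and no reset: what is moved stays moved. The work goes in short steps, Python scripts to look and compute and a tool call to move; the robot and the scene stay as the last step left them, time stands still between calls to the robot, and variables do not carry over. Pictures are saved under pics/ and viewed, and the job is handed in when it is done.

Besides the shell and the picture viewer there is one more tool, called after ">>>" by a JSON object that holds its "name" and its "arguments". move_arm: Moves the arm, as the interface text tells. Its arguments: {"type":"object","properties":{"deltas":{"type":"array","items":{"type":"number"}},"hand":{"type":"number"},"newtons":{"type":"number"}},"required":["deltas"]}

```bash
ls; mkdir -p pics
python3 - <<'E'
from workcell import arm
import cv2
for n in("top","side"):
    cv2.imwrite(f"pics/{n}0.png",cv2.resize(arm.read_camera(n)[:,:,::-1],(800,600)))
    m=arm.camera_model(n); print(n,m)
for t in("spare_tile","pot_stand","tile_roller","roller_rest","gap","rest_seat","tile1","tile4"):
    for n in("top","side"):
        for r in arm.landmark_of(t,n)[:4]: print(t,n,r['location'],r['score'])
print(arm.get_state())
E
```

```text
pics
top {'camera_matrix': array([[464.00510905,   0.        , 251.46873192],
       [  0.        , 464.00510905, 190.43555926],
       [  0.        ,   0.        ,   1.        ]]), 'rvec': array([ 2.12850905, -2.17251672,  0.16082279]), 'tvec': array([0.05513317, 0.54306904, 1.28565736])}
side {'camera_matrix': array([[349.31540537,   0.        , 258.64792617],
       [  0.        , 349.31540537, 190.53087701],
       [  0.        ,   0.        ,   1.        ]]), 'rvec': array([ 1.36553015, -2.16259458,  0.92911109]), 'tvec': array([0.25878518, 0.36871264, 0.93545404])}
spare_tile top [0.4381, 0.2931, 0.0006] 0.92
spare_tile top [0.4186, 0.4112, 0.0016] 0.84
spare_tile top [0.4387, 0.0171, 0.0006] 0.53
spare_tile top [0.6253, 0.2073, 0.0017] 0.49
spare_tile side [0.4177, 0.4142, -0.0025] 0.9
spare_tile side [0.4374, 0.296, -0.0008] 0.76
pot_stand top [0.4422, 0.0172, 0.0011] 0.81
pot_stand side [0.4371, 0.0165, -0.0008] 0.71
pot_stand side [0.6714, -0.3137, -0.0024] 0.35
tile_roller top [0.4736, -0.3335, 0.0111] 0.69
tile_roller side [0.6216, -0.0441, -0.0007] 0.41
roller_rest top [0.4706, -0.3252, -0.0007] 0.67
roller_rest side [0.4712, -0.3322, -0.0003] 0.6
gap top [0.4392, -0.0092, 0.0181] 0.8
gap side [0.4423, -0.0108, 0.0181] 0.98
rest_seat top [0.4716, -0.3345, 0.0107] 0.8
rest_seat side [0.4721, -0.3326, -0.0012] 0.54Traceback (most recent call last):
  File "<stdin>", line 8, in <module>
ValueError: it knows: gap, garlic, lemon, mug, peeler, pepper_mill, pot_stand, rest_seat, roller_rest, salt_pot, spare_tile, tile_roller
```

View pics/top0.png

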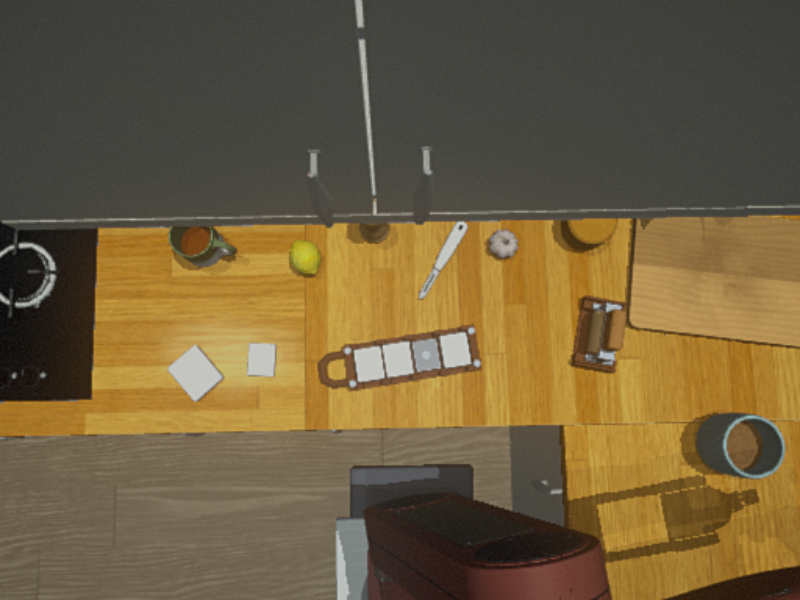

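View pics/side0.png

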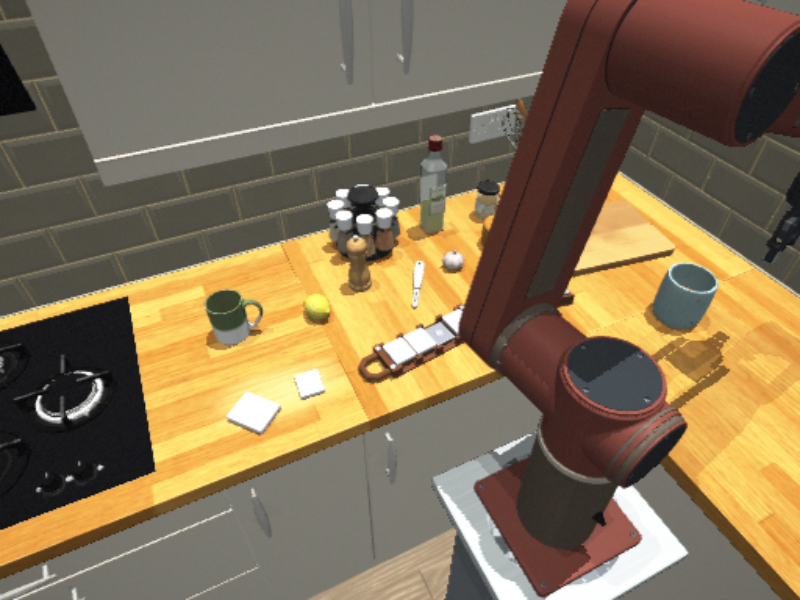

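The candidates for the spare tile, in the 800 px top view, are the small loose tile at (262,360), the bigger loose plate at (195,373), and the fixed tiles in the stand at (368,364), (398,359) and (456,351). By the description I choose the small one at (262,360), and I'll check it in a close crop.

```bash
cat > h.py <<'E'
from workcell import arm
import numpy as np, cv2
def proj(n,P):
    m=arm.camera_model(n)
    return cv2.projectPoints(np.array(P,float).reshape(-1,3),m['rvec'],m['tvec'],m['camera_matrix'],None)[0].reshape(-1,2)
def back(n,uv,z):
    m=arm.camera_model(n);R=cv2.Rodrigues(m['rvec'])[0];C=-R.T@m['tvec']
    uv=np.array(uv,float).reshape(-1,2)
    d=np.c_[uv,np.ones(len(uv))]@np.linalg.inv(m['camera_matrix']).T@R
    return C+d*((z-C[2])/d[:,2])[:,None]
E
python3 - <<'E'
from h import *
im=arm.read_camera("top"); np.save("top0.npy",im)
def crop(n,x0,y0,w,h,s,name):
    cv2.imwrite(name,cv2.resize(im[y0:y0+h,x0:x0+w,::-1],None,fx=s,fy=s,interpolation=cv2.INTER_CUBIC))
crop("top",100,205,100,60,8,"pics/c_tile.png")
crop("top",200,200,115,60,6.9,"pics/c_stand.png")
crop("top",355,180,70,65,9,"pics/c_rol.png")
for t in("spare_tile","pot_stand","roller_rest","tile_roller"):
    for r in arm.outline_of(t,"top")[:3]:
        M=r['region'].astype(np.uint8)
        cs,_=cv2.findContours(M,0,2); c=max(cs,key=cv2.contourArea)
        z={"spare_tile":.012,"pot_stand":.026,"roller_rest":.028,"tile_roller":.09}[t]
        w=back("top",c.reshape(-1,2),z)[:,:2]
        print(t,round(r['score'],2),M.sum(),cv2.minAreaRect((w*1000).astype(np.float32)))
E
```

```text
spare_tile 0.73 363 ((439.1012878417969, 287.5331115722656), (60.471717834472656, 48.93394470214844), 0.12841252982616425)
spare_tile 0.62 471 ((473.93463134765625, -327.109130859375), (75.08515167236328, 141.0595703125), 86.32026672363281)
spare_tile 0.58 672 ((416.1259765625, 411.11187744140625), (81.74679565429688, 68.49192810058594), 42.08860397338867)
pot_stand 0.74 363 ((628.3128662109375, 207.56190490722656), (55.476741790771484, 62.127689361572266), 88.8749008178711)
pot_stand 0.59 2602 ((433.8125305175781, 36.52197265625), (84.89802551269531, 289.5638732910156), 8.477441787719727)
roller_rest 0.81 546 ((471.2471008300781, -329.9294128417969), (80.96857452392578, 133.8477325439453), 77.35042572021484)
tile_roller 0.6 738 ((465.7353515625, -327.16058349609375), (61.28244400024414, 103.52201080322266), 79.74569702148438)
tile_roller 0.2 2772 ((428.923583984375, 36.626556396484375), (84.55630493164062, 277.8988952636719), 7.987571716308594)
```

View pics/c_tile.png

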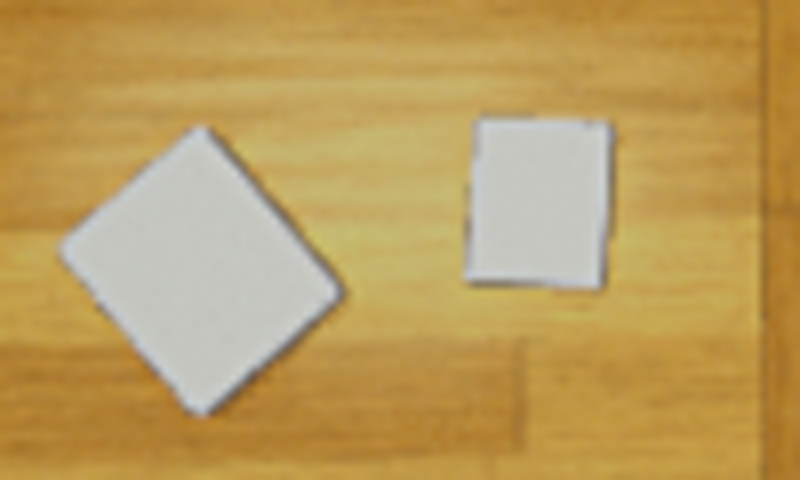

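View pics/c_stand.png

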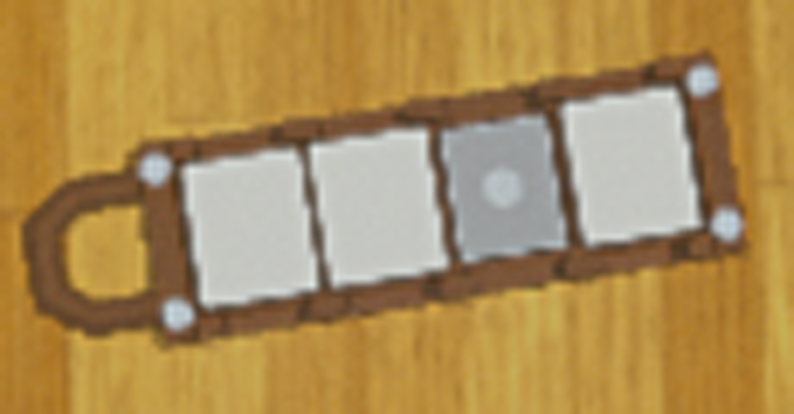

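View pics/c_rol.png

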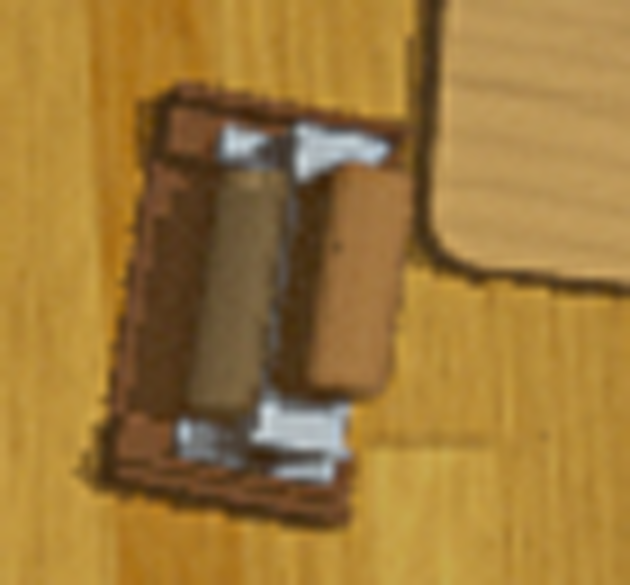

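Run:
```python
from h import *
def bk(c,off,s,z): 
    uv=(np.array(c,float)+.5)/s-.5+np.array(off); return back("top",uv,z)[:,:2]
def sh(n,w):
    r=cv2.minAreaRect((w*1000).astype(np.float32)); print(n,np.round(w*1000,1).tolist(),"mean",np.round(w.mean(0)*1000,1),"rect",np.round(r[1],1),r[2])
sh("tile",bk([(478,118),(612,122),(603,290),(466,284)],(100,205),8,.012))
o=(200,200);s=6.9
sh("rivets",bk([(155,167),(178,314),(727,225),(702,80)],o,s,.027))
sh("t1",bk([(180,165),(300,150),(320,290),(200,308)],o,s,.030))
sh("t2",bk([(310,145),(430,128),(450,268),(330,288)],o,s,.030))
sh("t4",bk([(562,105),(682,88),(702,230),(585,246)],o,s,.030))
w=bk([(503,188)],o,s,.018);print("gap",w)
sh("plate",bk([(440,128),(550,115),(568,245),(460,262)],o,s,.018))
sh("grip",bk([(335,165),(408,172),(385,395),(308,385)],(355,180),9,.118))
sh("rest",bk([(175,88),(405,125),(345,522),(108,480)],(355,180),9,.029))
# check side
im=arm.read_camera("side"); cv2.imwrite("pics/c_side.png",cv2.resize(im[190:290,140:340,::-1],None,fx=4,fy=4,interpolation=cv2.INTER_CUBIC))
```

```text
tile [[469.1, 311.2], [466.7, 262.9], [406.5, 266.0], [409.7, 315.0]] mean [438.  288.8] rect [49.1 60.3] 87.06478881835938
rivets [[451.5, 129.7], [391.0, 121.0], [422.8, -105.6], [482.9, -97.5]] mean [437.1  11.9] rect [ 61.1 229.4] 7.879100799560547
t1 [[451.9, 119.3], [457.1, 69.7], [399.5, 62.6], [393.2, 111.8]] mean [425.4  90.9] rect [59.2 49.8] 7.209038257598877
t2 [[459.0, 65.6], [465.1, 15.9], [407.4, 9.1], [400.2, 58.5]] mean [432.9  37.3] rect [59.3 50. ] 6.880140781402588
t4 [[473.5, -38.9], [479.5, -88.7], [420.8, -94.9], [415.2, -46.6]] mean [447.2 -67.3] rect [59.  50.2] 6.904433727264404
gap [[ 0.44046161 -0.01417556]]
plate [[466.0, 11.4], [470.5, -34.6], [416.3, -40.5], [410.2, 4.5]] mean [440.7 -14.8] rect [56.2 46.2] 7.078629493713379
grip [[505.0, -330.8], [502.4, -352.4], [436.3, -341.2], [439.7, -318.6]] mean [ 470.9 -335.8] rect [22.8 67.5] 80.38480377197266
rest [[541.6, -309.0], [528.2, -381.9], [402.3, -354.6], [417.1, -280.5]] mean [ 472.3 -331.5] rect [ 75.5 130.1] 77.7497787475586
```

View pics/c_side.png

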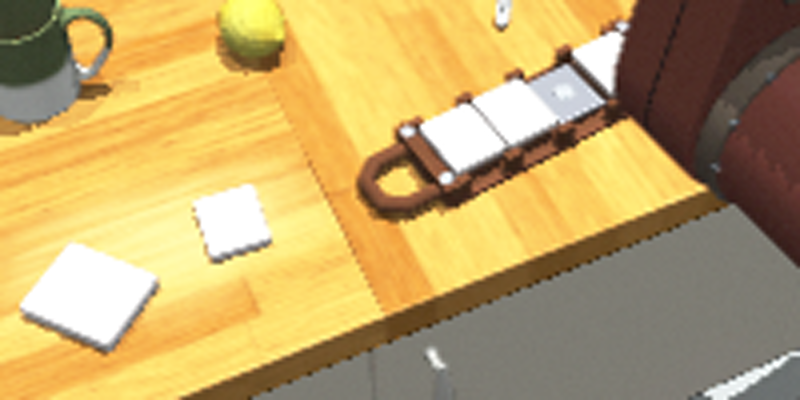

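Run:
```python
from h import *
def bk(n,c,off,s,z): 
    uv=(np.array(c,float)+.5)/s-.5+np.array(off); return back(n,uv,z)[:,:2]*1000
w=bk("side",[(193,192),(253,184),(271,238),(215,252)],(140,190),4,.012);print(w.round(1),w.mean(0))
print(bk("side",[(563,92)],(140,190),4,.018))
print(bk("side",[(415,128),(471,108),(505,157),(451,180)],(140,190),4,.030).mean(0))
print(bk("side",[(408,131),(446,179)],(140,190),4,.027))
for n in("top","side"):
    m=arm.camera_model(n);R=cv2.Rodrigues(m['rvec'])[0];print(-R.T@m['tvec'])
```

```text
[[479.4 314. ]
 [466.3 267. ]
 [408.2 272. ]
 [414.2 316.3]] [442.01488692 292.34277736]
[[443.12681307  -8.62862019]]
[419.55092116 100.81792695]
[[452.37551595 133.90598655]
 [391.95737408 126.63566202]]
[0.35611971 0.05492052 1.34945952]
[-0.26854509  0.41858742  0.91140614]
```

```bash
cat >> h.py <<'E'
from scipy.spatial.transform import Rotation as Ro
def pose():
    s=arm.get_state();q=s['tool_rot'];return np.array(s['eef_pos']),Ro.from_quat([q[1],q[2],q[3],q[0]]),s
def go(x,y,z,jaw,verbose=1):
    "jaw: world angle of tool y axis (mod pi)"
    p,R,s=pose();M=R.as_matrix()
    d=M.T@(np.array([x,y,z])-p)*100
    cur=np.arctan2(M[1,1],M[0,1])
    t=(jaw-cur+np.pi/2)%np.pi-np.pi/2   # world turn ccw
    t=-t   # tool z points down
    print("cm",d.round(2),"turn",round(t,3),"alt",round(t-np.pi*np.sign(t),3),"| now",p.round(4),"jaw",round(cur,3),"tilt",M[:,2].round(3),"q",np.round(s['qpos'],3),"F",np.round(s['force'],1),"w",s['gripper_width'],"t",s['time'])
E
python3 -c "
from h import *
go(.45,-.2,.25,-.056);go(.4385,.291,.15,-.056)"
```

```text
cm [ 38.01 -31.19  -1.87] turn -1.244 alt 1.898 | now [ 0.1672 -0.6022  0.2313] jaw -1.3 tilt [ 0. -0. -1.] q [-1.426  0.22   1.527  0.     1.395 -0.126] F [-0.7  0.5 -0. ] w 0.08565252970422331 t 1.0
cm [ 50.04 -78.81   8.13] turn -1.244 alt 1.898 | now [ 0.1672 -0.6022  0.2313] jaw -1.3 tilt [ 0. -0. -1.] q [-1.426  0.22   1.527  0.     1.395 -0.126] F [-0.7  0.5 -0. ] w 0.08565252970422331 t 1.0
```

>>> {"name": "move_arm", "arguments": {"deltas": [3.8,-3.1,0,-0.1,7.6,-6.2,0,-0.2,11.4,-9.3,0,-0.3,15.2,-12.4,0,-0.4,19,-15.5,0,-0.5,22.8,-18.6,0,-0.6,26.6,-21.7,0,-0.7,30.4,-24.8,0,-0.8,34.2,-28,0,-0.9,38,-31,0,-1.0], "hand": 1}}

```text
time: 2.0
eef_pos: [0.4513, -0.2, 0.2317]
tool_rot: [0.001, 0.804, 0.595, 0.0]
force: [0.4, 0.0, 0.4]
gripper_width: 0.0854
```

```bash
python3 -c "
from h import *
go(.4385,.291,.10,-.056)"
```

```text
cm [ 46.6  -15.55  13.14] turn -0.24 alt 2.902 | now [ 0.4513 -0.2     0.2317] jaw -0.296 tilt [ 0.001 -0.001 -1.   ] q [-0.577 -0.1    1.861 -0.     1.379 -0.281] F [0.4 0.  0.4] w 0.08539533860899959 t 2.0
```

>>> {"name": "move_arm", "arguments": {"deltas": [4.6,-1.5,0,-0.03,9.2,-3,0,-0.06,13.8,-4.6,0,-0.09,18.4,-6.2,0,-0.12,23,-7.7,1,-0.15,27.6,-9.2,2,-0.18,32.2,-10.8,4,-0.2,36.8,-12.3,6,-0.22,41.4,-13.9,7.5,-0.24,45.8,-15.4,9,-0.24]}}

```text
time: 3.0
eef_pos: [0.4374, 0.2805, 0.1426]
tool_rot: [0.001, 0.726, 0.687, 0.001]
force: [0.7, -0.0, 0.0]
gripper_width: 0.0851
```

```bash
python3 -c "
from h import *
go(.4385,.291,.05,-.056)
for n,z in(('top',(80,190,150,90)),('side',(150,150,180,120))):
    im=arm.read_camera(n);x,y,w,h=z
    cv2.imwrite(f'pics/a_{n}.png',cv2.resize(im[y:y+h,x:x+w,::-1],None,fx=4,fy=4,interpolation=cv2.INTER_CUBIC))
"
```

```text
cm [1.06 0.03 9.26] turn 0.001 alt -3.141 | now [0.4374 0.2805 0.1426] jaw -0.055 tilt [ 0.002 -0.    -1.   ] q [ 4.190e-01  5.100e-02  1.888e+00 -1.000e-03  1.202e+00  4.740e-01] F [ 0.7 -0.   0. ] w 0.0850536932620039 t 3.0
```

View pics/a_top.png

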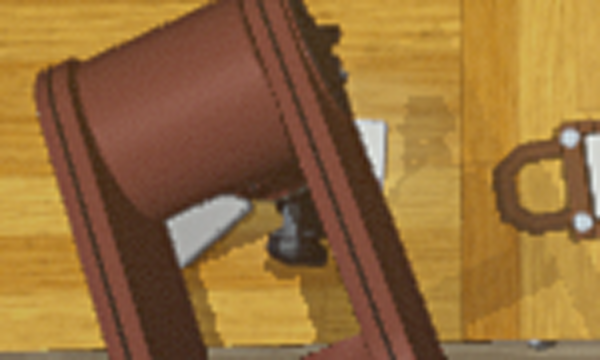

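View pics/a_side.png

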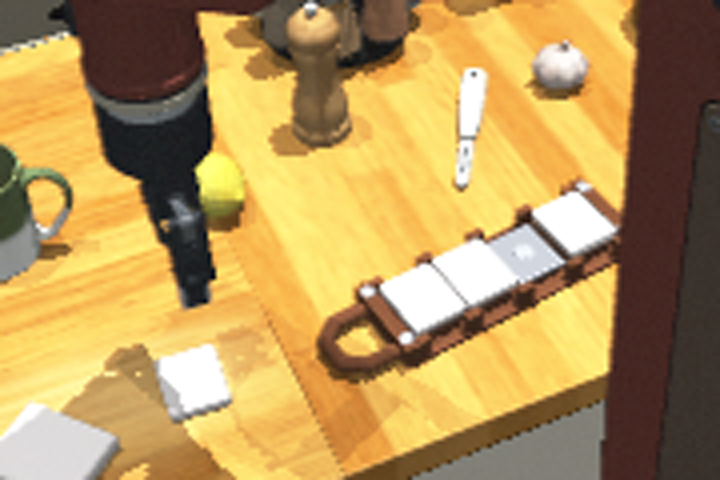

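>>> {"name": "move_arm", "arguments": {"deltas": [0.4,0,2,0,0.8,0,4.5,0,1.1,0,7,0,1.1,0,9.3,0,1.1,0,9.3,0]}}

```text
time: 3.6
eef_pos: [0.4331, 0.2919, 0.0444]
tool_rot: [-0.002, 0.725, 0.689, -0.004]
force: [-0.9, 0.6, -0.2]
gripper_width: 0.0856
```

```bash
python3 -c "
from h import *
go(.4385,.291,.02,-.056)
p=pose()[0]
n='side';im=arm.read_camera(n);x,y,w,h=165,200,80,60
cv2.imwrite(f'pics/b_{n}.png',cv2.resize(im[y:y+h,x:x+w,::-1],None,fx=10,fy=10,interpolation=cv2.INTER_CUBIC))
for dx in(-.0427,-.057):
  for dy in(-.011,.011):
    print((proj('side',[p+[dx,dy,.013]])-[x,y])*10+4.5)
"
```

```text
cm [-0.06  0.56  2.44] turn 0.005 alt -3.136 | now [0.4331 0.2919 0.0444] jaw -0.051 tilt [-0.009 -0.003 -1.   ] q [4.420e-01 2.040e-01 1.927e+00 1.000e-03 1.019e+00 4.920e-01] F [-0.9  0.6 -0.2] w 0.08556015981193445 t 3.6
[[405.44894975 457.86168858]]
[[336.23405051 482.95595069]]
[[421.16376764 492.29927386]]
[[351.4356298  517.84490594]]
```

View pics/b_side.png

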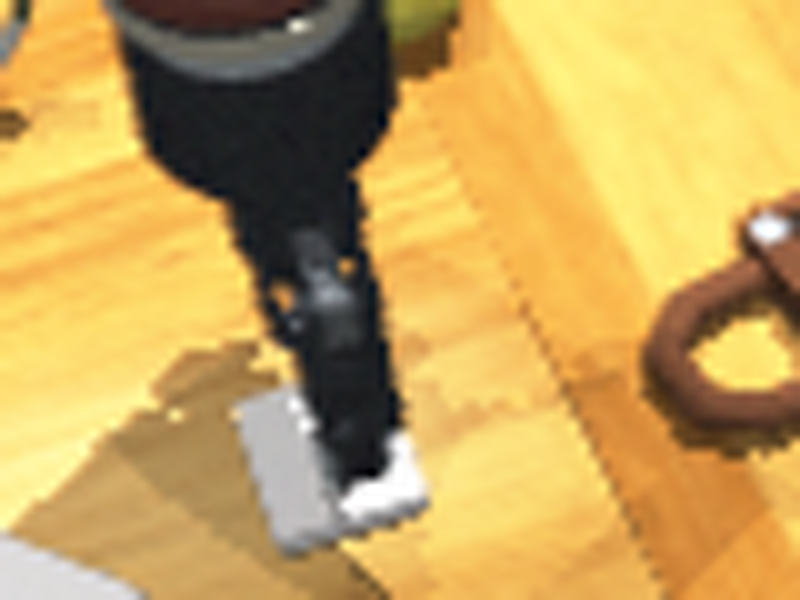

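>>> {"name": "move_arm", "arguments": {"deltas": [0,0.6,1,0.005,0,0.6,2,0.005,0,0.6,2.4,0.005,0,0.6,2.4,0.005,0,0.6,2.4,0.005]}}

```text
time: 4.15
eef_pos: [0.4404, 0.2922, 0.0224]
tool_rot: [-0.001, 0.727, 0.687, -0.003]
force: [-0.6, 0.1, 0.8]
gripper_width: 0.0853
```

```bash
python3 -c "
from h import *
go(.4395,.2915,-.002,-.056)
p=pose()[0]
n='side';im=arm.read_camera(n);x,y,w,h=165,200,80,60
cv2.imwrite(f'pics/b2_{n}.png',cv2.resize(im[y:y+h,x:x+w,::-1],None,fx=10,fy=10,interpolation=cv2.INTER_CUBIC))
"
```

```text
cm [-0.07 -0.07  2.44] turn 0.0 alt -3.142 | now [0.4404 0.2922 0.0224] jaw -0.056 tilt [-0.006 -0.002 -1.   ] q [4.36e-01 2.53e-01 1.92e+00 1.00e-03 9.75e-01 4.92e-01] F [-0.6  0.1  0.8] w 0.08532154287374305 t 4.15
```

View pics/b2_side.png

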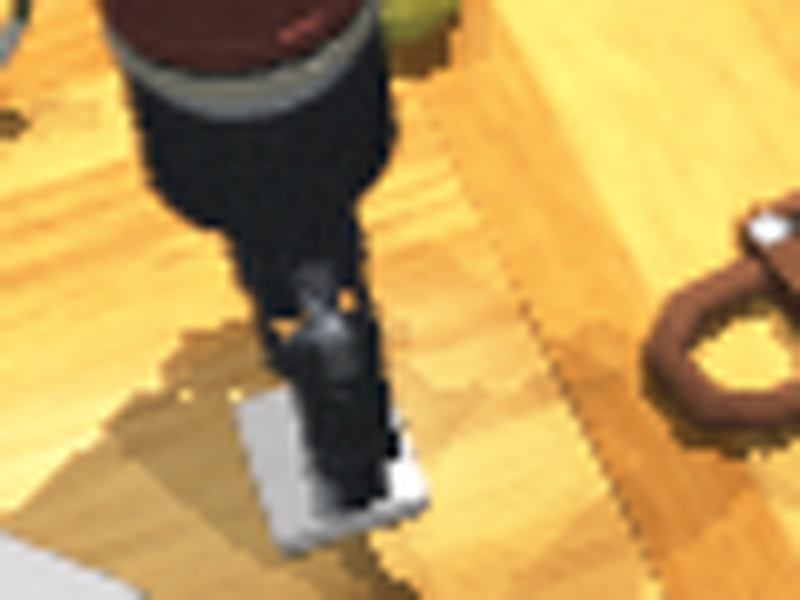

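>>> {"name": "move_arm", "arguments": {"deltas": [0,0,1,0,0,0,1.8,0,0,0,2.4,0,0,0,2.4,0]}}

```text
time: 4.6
eef_pos: [0.4391, 0.2917, -0.0029]
tool_rot: [-0.002, 0.727, 0.687, -0.004]
force: [0.1, -0.4, -0.2]
gripper_width: 0.0856
```

```bash
python3 -c "
from h import *
go(.4395,.2915,-.002,-.056)
p=pose()[0]
n='side';im=arm.read_camera(n);x,y,w,h=165,200,80,60
cv2.imwrite(f'pics/b3_{n}.png',cv2.resize(im[y:y+h,x:x+w,::-1],None,fx=10,fy=10,interpolation=cv2.INTER_CUBIC))
"
```

```text
cm [-0.02  0.04 -0.09] turn 0.0 alt -3.141 | now [ 0.4391  0.2917 -0.0029] jaw -0.056 tilt [-0.008 -0.003 -1.   ] q [4.360e-01 2.970e-01 1.925e+00 1.000e-03 9.280e-01 4.920e-01] F [ 0.1 -0.4 -0.2] w 0.08559165838137678 t 4.6
```

View pics/b3_side.png

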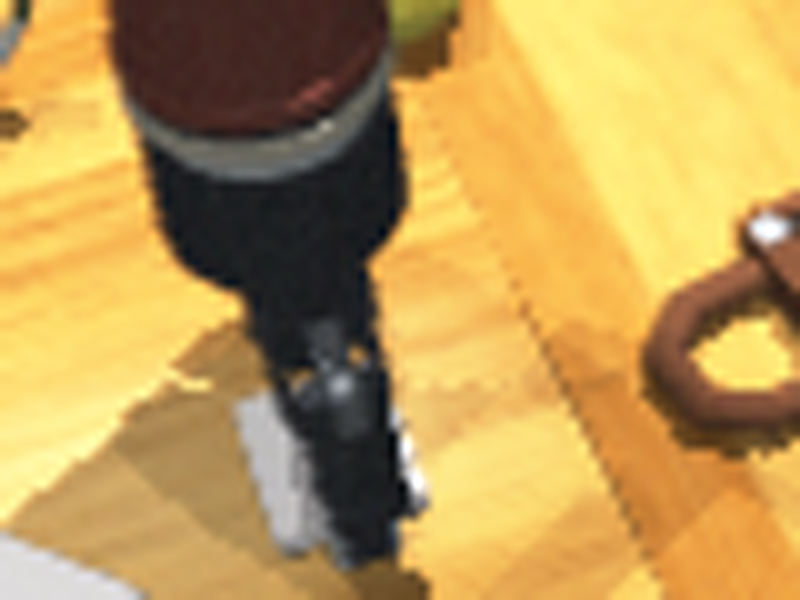

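>>> {"name": "move_arm", "arguments": {"deltas": [0,0,0,0,0,0,0,0,0,0,0,0,0,0,0,0,0,0,0,0,0,0,0,0,0,0,0,0], "hand": 0, "newtons": 40}}

```text
time: 5.35
eef_pos: [0.4401, 0.2922, -0.0019]
tool_rot: [-0.001, 0.727, 0.687, -0.003]
force: [0.4, -0.0, 4.3]
gripper_width: 0.059
```

>>> {"name": "move_arm", "arguments": {"deltas": [0,0,-1,0,0,0,-2.5,0,0,0,-4.5,0,0,0,-6.5,0,0,0,-7,0]}}

```text
time: 5.85
eef_pos: [0.4424, 0.2932, 0.0715]
tool_rot: [-0.001, 0.727, 0.687, -0.001]
force: [-0.0, 0.2, -0.6]
gripper_width: 0.0588
```

```bash
python3 -c "
from h import *
go(.442,-.010,.065,.137)
p=pose()[0]
n='side';im=arm.read_camera(n);x,y,w,h=165,180,80,60
cv2.imwrite(f'pics/b4_{n}.png',cv2.resize(im[y:y+h,x:x+w,::-1],None,fx=10,fy=10,interpolation=cv2.INTER_CUBIC))
"
```

```text
cm [-30.27   1.65   0.65] turn -0.193 alt 2.949 | now [0.4424 0.2932 0.0715] jaw -0.056 tilt [-0.002 -0.    -1.   ] q [4.360e-01 1.750e-01 1.902e+00 1.000e-03 1.067e+00 4.920e-01] F [-0.   0.2 -0.6] w 0.05875459699401925 t 5.85
```

View pics/b4_side.png

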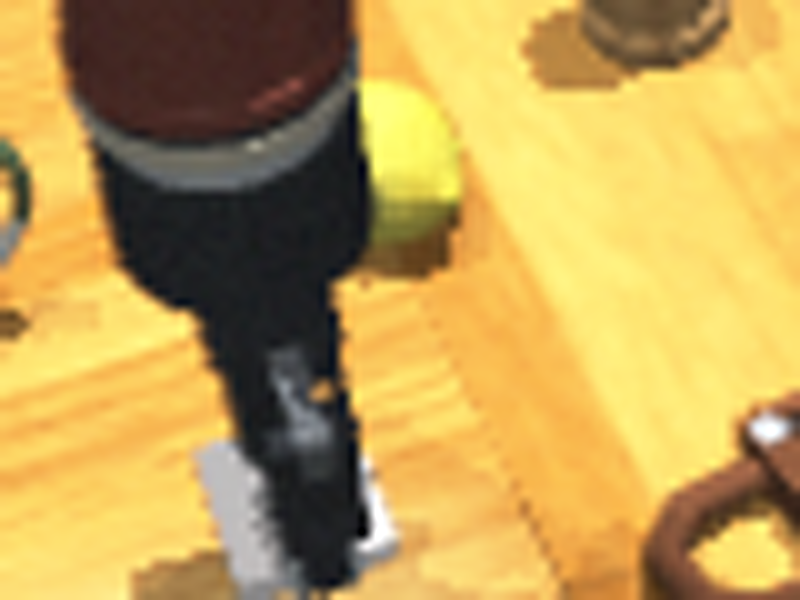

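>>> {"name": "move_arm", "arguments": {"deltas": [-3.8,0.2,0,-0.03,-7.6,0.4,0,-0.06,-11.4,0.6,0,-0.09,-15.2,0.8,0,-0.12,-19,1,0,-0.14,-23,1.2,0,-0.16,-27,1.4,0,-0.19,-30.2,1.65,0,-0.193,-30.2,1.65,0,-0.193,-30.2,1.65,0,-0.193]}}

```text
time: 6.9
eef_pos: [0.4412, -0.0096, 0.0706]
tool_rot: [-0.001, 0.658, 0.753, -0.001]
force: [0.1, 0.7, 0.1]
gripper_width: 0.0588
```

```bash
python3 -c "
from h import *
go(.442,-.010,.045,.137)
for n,x,y in (('side',230,180),('top',220,200)):
    im=arm.read_camera(n);w,h=80,60
    cv2.imwrite(f'pics/c1_{n}.png',cv2.resize(im[y:y+h,x:x+w,::-1],None,fx=10,fy=10,interpolation=cv2.INTER_CUBIC))
"
```

```text
cm [-0.05  0.08  2.56] turn -0.002 alt 3.139 | now [ 0.4412 -0.0096  0.0706] jaw 0.135 tilt [-0.003  0.    -1.   ] q [-0.201 -0.033  2.125 -0.     1.053 -0.335] F [0.1 0.7 0.1] w 0.058823703480265874 t 6.9
```

View pics/c1_side.png

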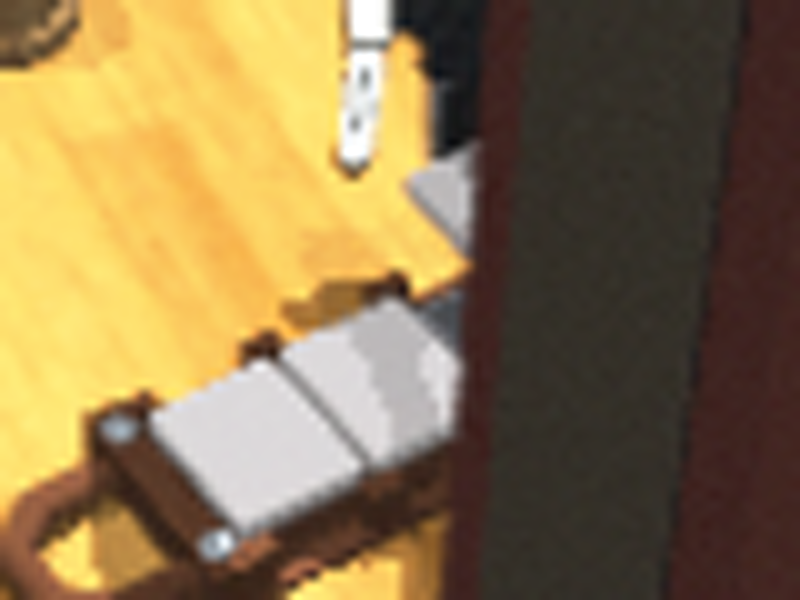

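View pics/c1_top.png

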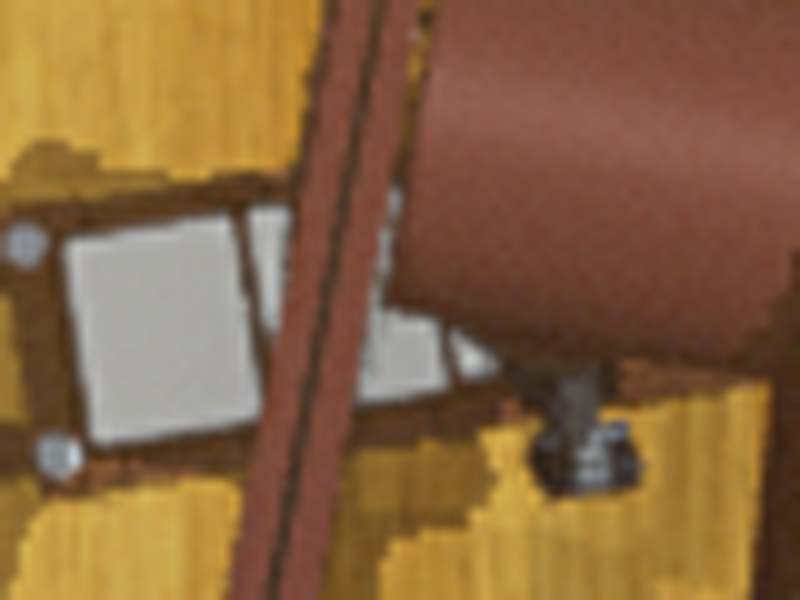

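Run:
```python
from h import *
def bk(n,c,off,s,z): 
    uv=(np.array(c,float)+.5)/s-.5+np.array(off); return back(n,uv,z)[:,:2]*1000
th=.137;X=np.array([np.cos(th),np.sin(th)]);Y=np.array([-np.sin(th),np.cos(th)])
p=np.array([441.2,-9.6])
for nm,c in(("far+y corner",(408,183)),):
    w=bk("side",[c],(230,180),10,.0845)[0];print("side tile",nm,w,"rel tcp",X@(w-p),Y@(w-p))
for nm,c,l in(("t1 far+y",(150,415),(30,79.5+25)),("t1 far-y",(265,358),(30,54.5)),("t1 near-y",(365,468),(-30,54.5)),("t1 near+y",(240,532),(-30,104.5)),("t2 far+y",(280,352),(30,51.5)),("t2far-y",(395,297),(30,1.5)),("t2 near+y",(370,470),(-30,51.5))):
    w=bk("side",[c],(230,180),10,.030)[0];o=w-l[0]*X-l[1]*Y;print(nm,"stand origin",o,"gap",o-26.5*Y)
print("top")
w=bk("top",[(460,382)],(220,200),10,.0845)[0];print("tile near+y",w,X@(w-p),Y@(w-p))
for nm,c,l in(("t1 far+y",(65,240),(30,104.5)),("t1 far-y",(232,215),(30,54.5)),("t1near-y",(260,420),(-30,54.5)),("t1 near+y",(95,445),(-30,104.5)),("t2 far+y",(247,212),(30,51.5)),("t2 near-y",(448,388),(-30,1.5))):
    w=bk("top",[c],(220,200),10,.030)[0];o=w-l[0]*X-l[1]*Y;print(nm,"stand origin",o,"gap",o-26.5*Y)
```

```text
side tile far+y corner [464.1238453   21.77430921] rel tcp 26.993899979841395 27.949585429811656
t1 far+y stand origin [435.67154167  16.0583101 ] gap [439.29069551 -10.19338937]
t1 far-y stand origin [435.63683708  19.8038504 ] gap [439.25599092  -6.44784908]
t1 near-y stand origin [436.60270418  19.04997158] gap [440.22185802  -7.2017279 ]
t1 near+y stand origin [436.47349071  18.27478146] gap [440.09264456  -7.97691802]
t2 far+y stand origin [435.5322083   16.97860286] gap [439.15136215  -9.27309662]
t2far-y stand origin [434.88743409  19.47928113] gap [438.50658793  -6.77241835]
t2 near+y stand origin [434.71184754  20.91513139] gap [438.33100138  -5.33656809]
top
tile near+y [406.99768231   8.87449026] -31.35875256546291 22.972460977916136
t1 far+y stand origin [436.24057568  10.55017023] gap [439.85972953 -15.70152925]
t1 far-y stand origin [435.55346888  12.49073007] gap [439.17262272 -13.76096941]
t1near-y stand origin [436.82215493  13.82360332] gap [440.44130877 -12.42809615]
t1 near+y stand origin [437.59100652  11.02951468] gap [441.21016037 -15.2221848 ]
t2 far+y stand origin [435.91082294  11.17951662] gap [439.52997679 -15.07218285]
t2 near-y stand origin [437.49267341  12.94178373] gap [441.11182725 -13.30991575]
```

```bash
python3 -c "
from h import *
go(.442,-.0108,.029,.137)"
```

```text
cm [-0.24  0.05  4.17] turn 0.001 alt -3.141 | now [ 0.4413 -0.0085  0.0707] jaw 0.138 tilt [-0.003  0.    -1.   ] q [-0.198 -0.033  2.125 -0.     1.053 -0.335] F [ 0.3 -0.1 -1.5] w 0.05878247642107422 t 7.0
```

>>> {"name": "move_arm", "arguments": {"deltas": [-0.2,0.05,1,0,-0.2,0.05,2.2,0,-0.2,0.05,3.4,0,-0.2,0.05,4.1,0,-0.2,0.05,4.1,0,-0.2,0.05,4.1,0]}}

```text
time: 7.6
eef_pos: [0.4418, -0.0103, 0.0293]
tool_rot: [-0.002, 0.657, 0.754, -0.001]
force: [-0.6, -0.6, -0.4]
gripper_width: 0.0591
```

```bash
python3 -c "
from h import *
go(.442,-.0106,.017,.137)
for n,x,y in (('side',230,180),('top',220,200)):
    im=arm.read_camera(n);w,h=80,60
    cv2.imwrite(f'pics/c2_{n}.png',cv2.resize(im[y:y+h,x:x+w,::-1],None,fx=10,fy=10,interpolation=cv2.INTER_CUBIC))
go(.442,-.0106,.017,.137)
"
```

```text
cm [-0.04  0.02  1.23] turn 0.001 alt -3.141 | now [ 0.4418 -0.0103  0.0293] jaw 0.138 tilt [-0.004  0.001 -1.   ] q [-0.202  0.047  2.139 -0.     0.959 -0.339] F [-0.6 -0.6 -0.4] w 0.059113869802962966 t 7.6
cm [-0.01 -0.04  1.3 ] turn 0.001 alt -3.141 | now [ 0.4424 -0.0105  0.03  ] jaw 0.138 tilt [-0.002  0.    -1.   ] q [-0.202  0.046  2.139 -0.     0.959 -0.339] F [ 0.3  0.  -0.4] w 0.0587584844154606 t 7.7
```

View pics/c2_side.png

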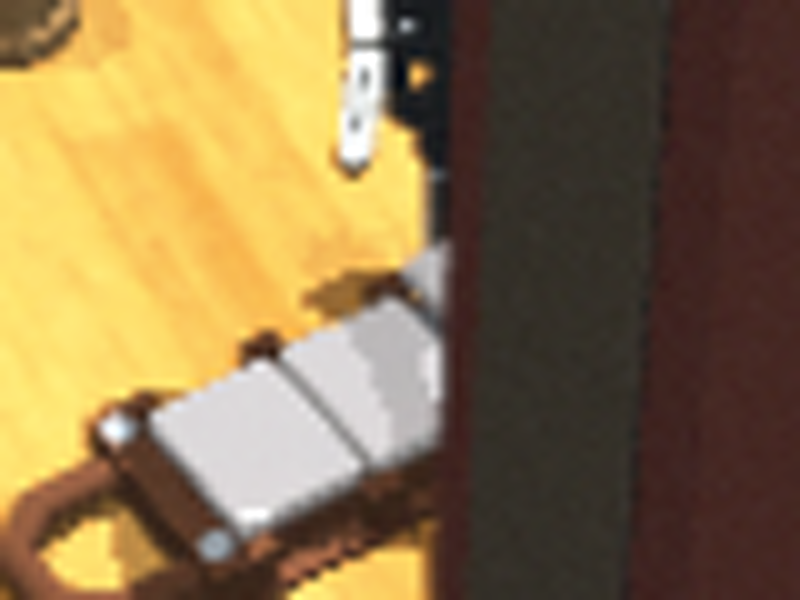

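View pics/c2_top.png

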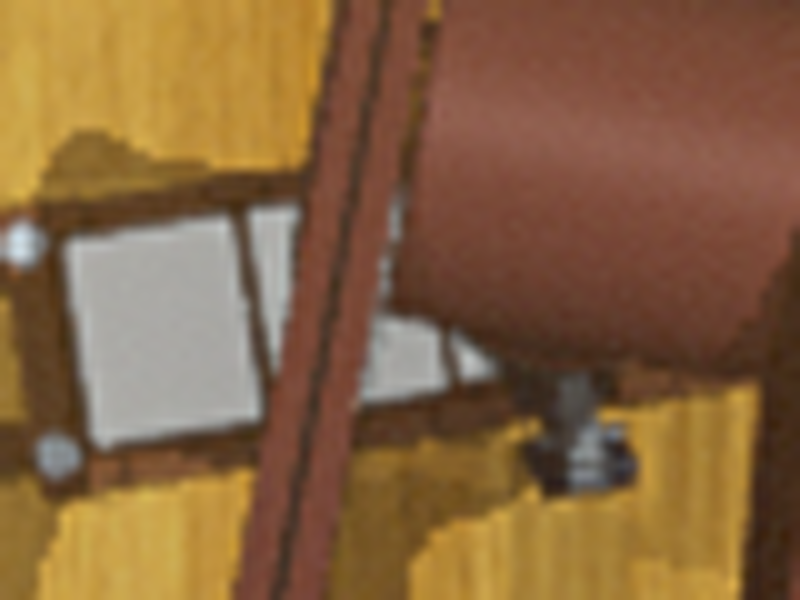

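Run:
```python
from h import *
def bk(n,c,off,s,z): 
    uv=(np.array(c,float)+.5)/s-.5+np.array(off); return back(n,uv,z)[:,:2]*1000
th=.137;X=np.array([np.cos(th),np.sin(th)]);Y=np.array([-np.sin(th),np.cos(th)])
w=bk("side",[(402,277)],(230,180),10,.0437)[0];c=w-30*X-25*Y;d=c-[439.4,-7.7];print("side centre",c,"err stand axes",X@d,Y@d)
w=bk("top",[(462,382)],(220,200),10,.0437)[0];c=w+30*X-25*Y;d=c-[440.2,-14.2];print("top centre",c,"err",X@d,Y@d)
```

```text
side centre [434.08031568  -4.09438049] err stand axes -4.777413678276008 4.298354552703295
top centre [441.76033997 -13.83974303] err 1.5949208106860089 0.143782913164777
```

```bash
python3 -c "
from h import *
im=arm.read_camera('side');a=im[198:220,258:280,::-1]
t=arm.read_camera('top');b=t[215:245,255:275,::-1]
A=cv2.resize(a,None,fx=24,fy=24,interpolation=cv2.INTER_CUBIC);A=cv2.convertScaleAbs(A,alpha=1.0)
cv2.imwrite('pics/z_side.png',A)
cv2.imwrite('pics/z_top.png',cv2.resize(b,None,fx=18,fy=18,interpolation=cv2.INTER_CUBIC))
th=.137;X=np.array([np.cos(th),np.sin(th),0]);Y=np.array([-np.sin(th),np.cos(th),0])
g=np.array([.4394,-.0077,.0437]);
for z in(.0437,.0317):
  c=g+.03*X+.025*Y;c[2]=z;print((proj('side',[c])-[258,198]+.5)*24-.5)
"
```

```text
[[299.16906658 201.41246948]]
[[297.02661901 259.04278778]]
```

View pics/z_side.png

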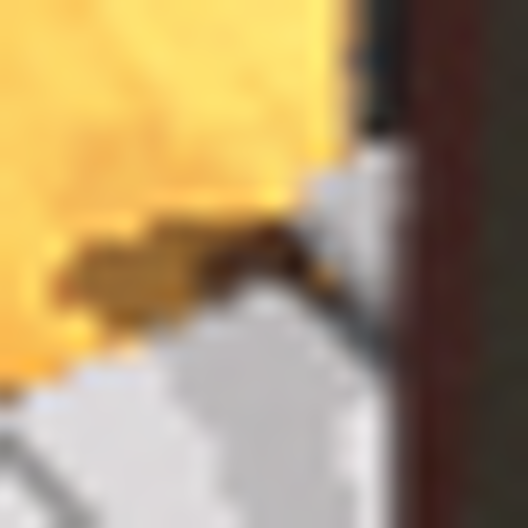

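View pics/z_top.png

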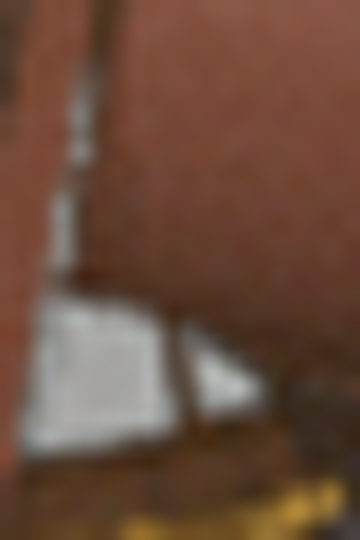

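>>> {"name": "move_arm", "arguments": {"deltas": [0,-0.05,0.4,0,0,-0.05,0.7,0,0,-0.05,1.0,0,0,-0.05,1.2,0,0,-0.05,1.3,0,0,-0.05,1.3,0]}}

```text
time: 8.4
eef_pos: [0.4418, -0.0106, 0.017]
tool_rot: [-0.001, 0.657, 0.754, -0.001]
force: [0.6, -0.7, -0.5]
gripper_width: 0.0585
```

```bash
python3 -c "
from h import *
im=arm.read_camera('side');a=im[198:220,258:280,::-1]
t=arm.read_camera('top');b=t[215:245,255:275,::-1]
A=cv2.resize(a,(500,500),interpolation=cv2.INTER_CUBIC);B=cv2.resize(b,(280,500),interpolation=cv2.INTER_CUBIC)
cv2.imwrite('pics/z2.png',np.hstack([A,B]))
go(.442,-.0106,.016,.137)
"
```

```text
cm [-0.   -0.    0.12] turn 0.001 alt -3.141 | now [ 0.442  -0.0106  0.0172] jaw 0.138 tilt [-0.002  0.    -1.   ] q [-0.202  0.071  2.144 -0.     0.929 -0.34 ] F [ 0.  -0.4 -1. ] w 0.05839317168789274 t 8.5
```

View pics/z2.png

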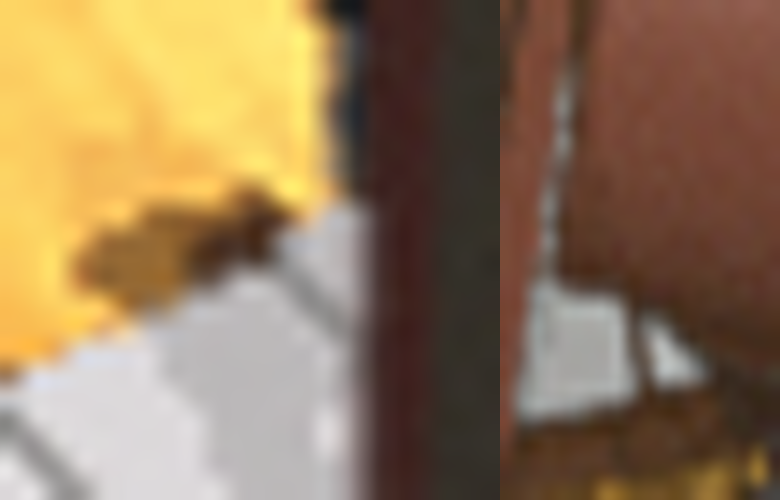

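>>> {"name": "move_arm", "arguments": {"deltas": [0,0,0.1,0,0,0,0.1,0]}}

```text
time: 8.7
eef_pos: [0.4422, -0.0106, 0.0163]
tool_rot: [-0.001, 0.657, 0.754, -0.001]
force: [-0.1, 1.1, -0.8]
gripper_width: 0.0586
```

>>> {"name": "move_arm", "arguments": {"deltas": [0,0,0,0,0,0,0,0,0,0,0,0,0,0,0,0,0,0,0,0], "hand": 1}}

```text
time: 9.2
eef_pos: [0.4422, -0.0106, 0.0163]
tool_rot: [-0.001, 0.657, 0.754, -0.001]
force: [-0.6, 0.1, -0.2]
gripper_width: 0.085
```

>>> {"name": "move_arm", "arguments": {"deltas": [0,0,-1,0,0,0,-3,0,0,0,-6,0,0,0,-10,0,0,0,-14,0,0,0,-18,0]}}

```text
time: 9.8
eef_pos: [0.4422, -0.0106, 0.1987]
tool_rot: [-0.0, 0.657, 0.754, -0.0]
force: [0.2, -0.4, -0.5]
gripper_width: 0.0854
```

```bash
python3 -c "
from h import *
go(.47,-.334,.2,.2)"
```

```text
cm [-32.42  -1.68  -0.13] turn -0.062 alt 3.079 | now [ 0.4422 -0.0106  0.1987] jaw 0.138 tilt [-0.001 -0.    -1.   ] q [-0.202 -0.205  2.017 -0.     1.331 -0.34 ] F [ 0.2 -0.4 -0.5] w 0.08544109080851114 t 9.8
```

>>> {"name": "move_arm", "arguments": {"deltas": [-3.2,-0.1,0,-0.12,-6.4,-0.3,0,-0.24,-9.6,-0.5,0,-0.36,-12.8,-0.7,0,-0.48,-16,-0.8,0,-0.6,-19.2,-1,0,-0.72,-22.5,-1.2,0,-0.85,-25.8,-1.4,0,-0.98,-29,-1.5,0,-1.1,-32.4,-1.7,0,-1.22]}}

```text
time: 10.8
eef_pos: [0.4698, -0.335, 0.1995]
tool_rot: [-0.0, 0.104, 0.995, -0.0]
force: [0.2, 0.9, -0.0]
gripper_width: 0.0852
```

```bash
python3 -c "
from h import *
go(.4725,-.333,.15,1.36)
for n,x,y in (('side',200,150),('top',220,190)):
    im=arm.read_camera(n);w,h=200,150
    if n=='top': w,h=200,75
    cv2.imwrite(f'pics/d1_{n}.png',cv2.resize(im[y:y+h,x:x+w,::-1],None,fx=4,fy=4,interpolation=cv2.INTER_CUBIC))
for t in('spare_tile','gap','tile_roller','rest_seat'):
    for n in('side','top'):
        for r in arm.landmark_of(t,n)[:2]: print(t,n,r['location'],r['score'])
"
```

```text
cm [-0.23  0.26  4.95] turn 0.003 alt -3.139 | now [ 0.4698 -0.335   0.1995] jaw 1.363 tilt [-0.001 -0.    -1.   ] q [-7.560e-01  1.310e-01  1.689e+00 -1.000e-03  1.322e+00 -2.118e+00] F [ 0.2  0.9 -0. ] w 0.08523916731312628 t 10.8
spare_tile side [0.419, 0.4121, 0.0007] 0.64
spare_tile side [0.4423, -0.0113, 0.0167] 0.45
spare_tile top [0.4194, 0.4083, 0.0018] 0.77
spare_tile top [0.4414, -0.0112, 0.0212] 0.61
gap side [0.4432, -0.0076, 0.0174] 0.92
gap side [0.6832, 0.0772, 0.0013] 0.68
gap top [0.4364, -0.0097, 0.0176] 0.84
tile_roller side [0.471, -0.3352, 0.0055] 0.85
tile_roller top [0.4734, -0.3345, 0.009] 0.91
tile_roller top [0.6521, 0.3812, -0.0012] 0.49
rest_seat side [0.476, -0.33, 0.0037] 0.89
rest_seat top [0.4747, -0.3347, 0.0102] 0.7
rest_seat top [0.6476, -0.1604, 0.0019] 0.21
```

View pics/d1_side.png

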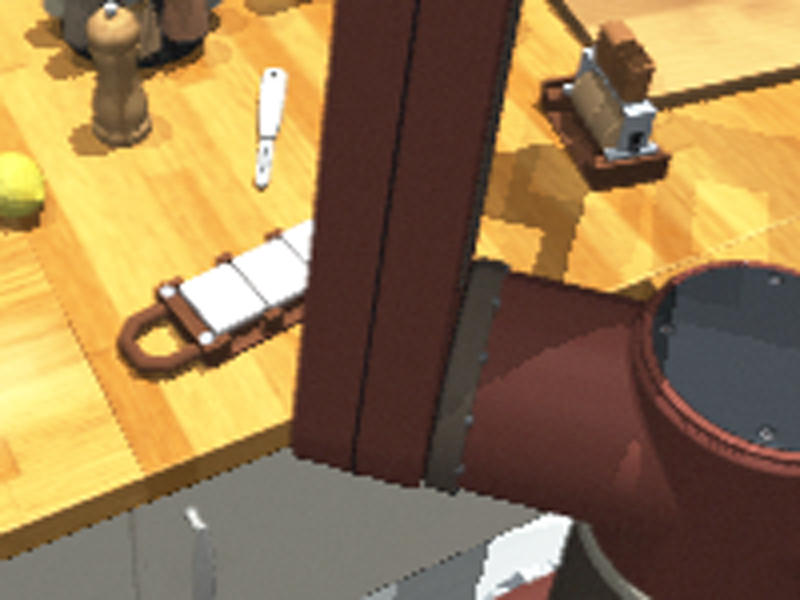

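View pics/d1_top.png

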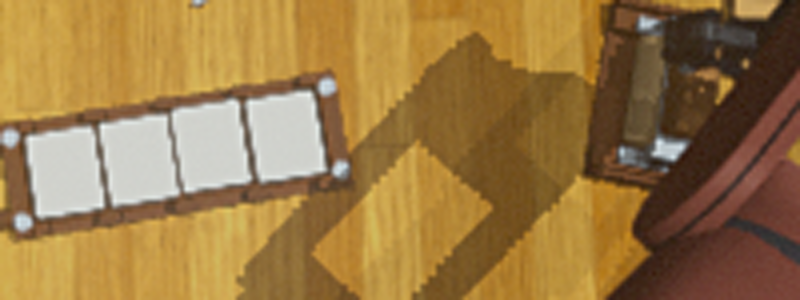

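>>> {"name": "move_arm", "arguments": {"deltas": [-0.1,0.2,2,0,-0.2,0.25,4,0,-0.2,0.25,6,0,-0.2,0.25,6,0]}}

```text
time: 11.7
eef_pos: [0.4708, -0.3287, 0.1359]
tool_rot: [-0.003, 0.106, 0.994, 0.002]
force: [-0.0, 1.0, 0.1]
gripper_width: 0.0852
```

```bash
python3 -c "
from h import *
go(.4725,-.3335,.08,1.36)
for n,x,y in (('side',320,130),('top',350,170)):
    im=arm.read_camera(n);w,h=60,70
    cv2.imwrite(f'pics/d2_{n}.png',cv2.resize(im[y:y+h,x:x+w,::-1],None,fx=8,fy=8,interpolation=cv2.INTER_CUBIC))
"
```

```text
cm [-0.3  -0.45  5.59] turn -0.001 alt 3.141 | now [ 0.4708 -0.3287  0.1359] jaw 1.359 tilt [-0.005  0.004 -1.   ] q [-7.460e-01  1.920e-01  1.746e+00 -1.000e-03  1.210e+00 -2.105e+00] F [-0.   1.   0.1] w 0.08516336258434798 t 11.7
```

View pics/d2_side.png

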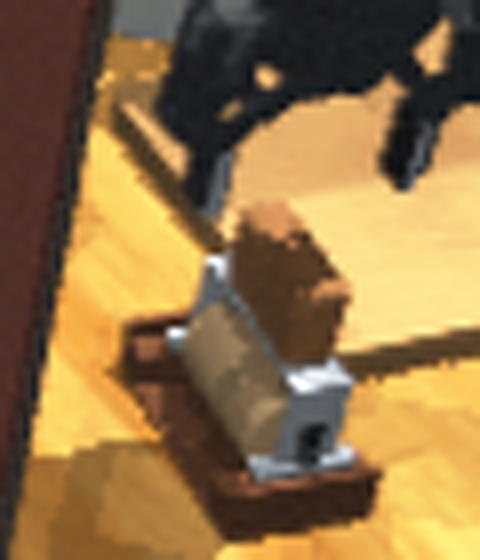

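View pics/d2_top.png

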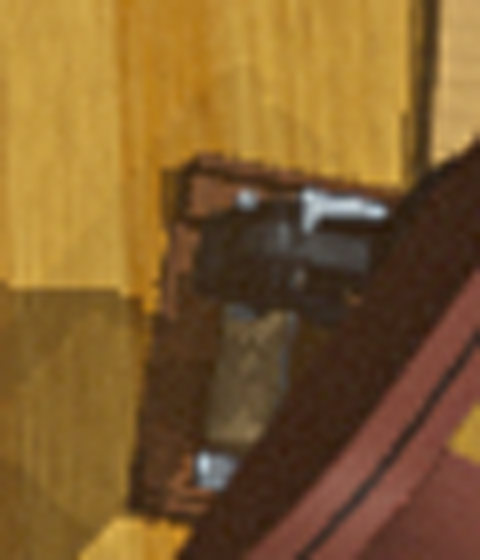

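>>> {"name": "move_arm", "arguments": {"deltas": [-0.15,-0.25,1,0,-0.3,-0.45,2.5,0,-0.3,-0.45,4,0,-0.3,-0.45,5,0,-0.3,-0.45,5.6,0,-0.3,-0.45,5.6,0]}}

```text
time: 12.4
eef_pos: [0.4735, -0.3347, 0.0815]
tool_rot: [-0.002, 0.106, 0.994, 0.001]
force: [0.2, -0.1, -0.3]
gripper_width: 0.0854
```

```bash
python3 -c "
from h import *
go(.4725,-.3335,.08,1.36)
for n,x,y in (('side',320,130),):
    im=arm.read_camera(n);w,h=60,70
    cv2.imwrite(f'pics/d3_{n}.png',cv2.resize(im[y:y+h,x:x+w,::-1],None,fx=8,fy=8,interpolation=cv2.INTER_CUBIC))
"
```

```text
cm [0.13 0.1  0.15] turn -0.001 alt 3.14 | now [ 0.4735 -0.3347  0.0815] jaw 1.359 tilt [-0.003  0.002 -1.   ] q [-7.510e-01  2.700e-01  1.766e+00 -1.000e-03  1.110e+00 -2.109e+00] F [ 0.2 -0.1 -0.3] w 0.08543566987656633 t 12.4
```

View pics/d3_side.png

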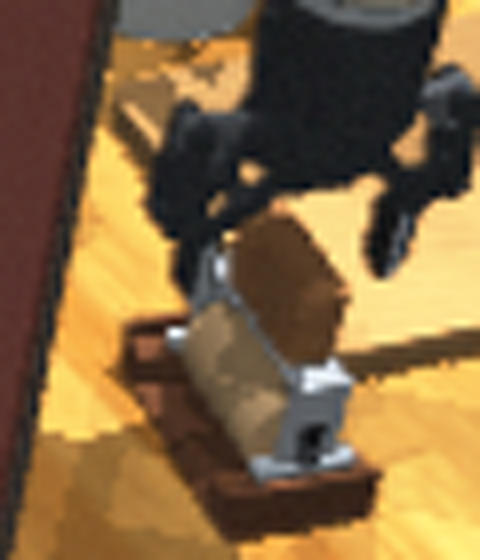

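>>> {"name": "move_arm", "arguments": {"deltas": [0,0,0,0,0,0,0,0,0,0,0,0,0,0,0,0,0,0,0,0,0,0,0,0,0,0,0,0,0,0,0,0], "hand": 0, "newtons": 100}}

```text
time: 13.25
eef_pos: [0.4745, -0.3353, 0.0831]
tool_rot: [-0.001, 0.106, 0.994, 0.0]
force: [-0.3, 1.9, 5.3]
gripper_width: 0.0248
```

```bash
python3 -c "
from h import *
go(.4725,-.3335,.08,1.36)
for n,x,y in (('side',320,130),):
    im=arm.read_camera(n);w,h=60,70
    cv2.imwrite(f'pics/d4_{n}.png',cv2.resize(im[y:y+h,x:x+w,::-1],None,fx=8,fy=8,interpolation=cv2.INTER_CUBIC))
"
```

```text
cm [0.23 0.14 0.31] turn -0.001 alt 3.14 | now [ 0.4745 -0.3353  0.0831] jaw 1.359 tilt [-0.001  0.001 -1.   ] q [-0.751  0.268  1.764 -0.     1.11  -2.109] F [-0.3  1.9  5.3] w 0.024794777171423733 t 13.25
```

View pics/d4_side.png

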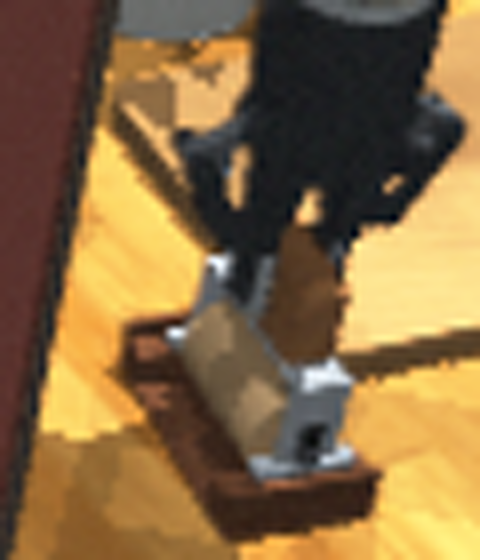

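>>> {"name": "move_arm", "arguments": {"deltas": [0,0,-0.5,0,0,0,-1.5,0,0,0,-3,0,0,0,-5,0,0,0,-7.5,0,0,0,-10,0,0,0,-10.5,0]}}

```text
time: 14.0
eef_pos: [0.4762, -0.3369, 0.1927]
tool_rot: [0.002, 0.106, 0.994, -0.002]
force: [1.3, -0.8, -4.3]
gripper_width: 0.0248
```

```bash
python3 -c "
from h import *
go(.4247,.1147,.16,1.708)
for n,x,y in (('side',300,80),):
    im=arm.read_camera(n);w,h=100,100
    cv2.imwrite(f'pics/d5_{n}.png',cv2.resize(im[y:y+h,x:x+w,::-1],None,fx=6,fy=6,interpolation=cv2.INTER_CUBIC))
"
```

```text
cm [14.55 43.08  3.07] turn -0.349 alt 2.792 | now [ 0.4762 -0.3369  0.1927] jaw 1.359 tilt [ 0.004 -0.004 -1.   ] q [-0.751  0.147  1.684 -0.     1.305 -2.109] F [ 1.3 -0.8 -4.3] w 0.02477282688314105 t 14.0
```

View pics/d5_side.png

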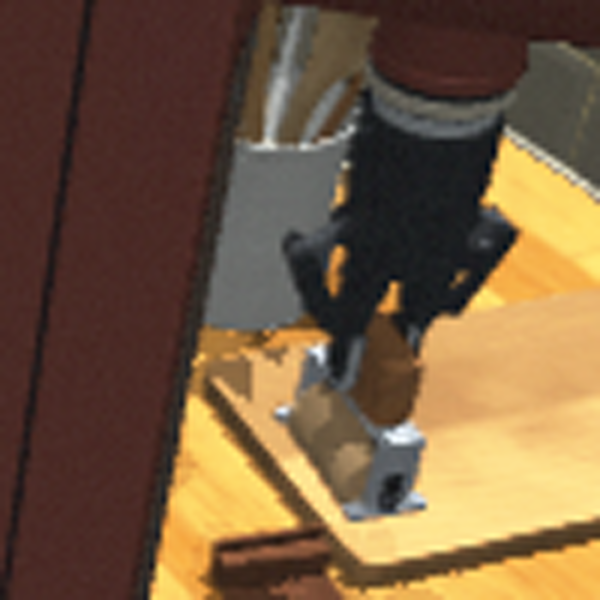

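Roller held upright (force −4.3 N, which fits its weight). I'll carry it over to the handle end.

>>> {"name": "move_arm", "arguments": {"deltas": [1.3,3.9,0,-0.03,2.6,7.8,0,-0.06,3.9,11.7,0,-0.1,5.2,15.6,0,-0.13,6.6,19.5,0,-0.17,8,23.5,0,-0.2,9.3,27.5,0,-0.24,10.6,31.5,0,-0.28,12,35.5,0,-0.32,13.3,39.4,0,-0.349]}}

```text
time: 15.05
eef_pos: [0.4274, 0.0781, 0.189]
tool_rot: [0.001, -0.069, 0.998, -0.002]
force: [0.9, 1.2, -3.6]
gripper_width: 0.025
```

```bash
python3 -c "
from h import *
go(.4247,.1147,.13,1.708)"
```

```text
cm [-0.24  3.68  5.89] turn 0.001 alt -3.141 | now [0.4274 0.0781 0.189 ] jaw 1.709 tilt [ 0.001 -0.003 -1.   ] q [ 1.000e-03 -2.190e-01  2.047e+00 -3.000e-03  1.312e+00 -1.707e+00] F [ 0.9  1.2 -3.6] w 0.024981016838795268 t 15.05
```

>>> {"name": "move_arm", "arguments": {"deltas": [-0.1,1.5,1.5,0,-0.2,3,3,0,-0.24,3.7,4.5,0,-0.24,3.7,5.9,0,-0.24,3.7,5.9,0,-0.24,3.7,5.9,0]}}

```text
time: 15.65
eef_pos: [0.4239, 0.1148, 0.1292]
tool_rot: [-0.0, -0.069, 0.998, -0.002]
force: [0.3, 0.0, -4.2]
gripper_width: 0.0249
```

```bash
python3 -c "
from h import *
go(.4247,.1147,.11,1.708)
for n,x,y in (('side',190,160),('top',190,180)):
    im=arm.read_camera(n);w,h=100,80
    cv2.imwrite(f'pics/e1_{n}.png',cv2.resize(im[y:y+h,x:x+w,::-1],None,fx=7,fy=7,interpolation=cv2.INTER_CUBIC))
"
```

```text
cm [-0.08 -0.01  1.92] turn 0.001 alt -3.14 | now [0.4239 0.1148 0.1292] jaw 1.709 tilt [-0.001 -0.004 -1.   ] q [ 0.087 -0.133  2.092 -0.004  1.183 -1.621] F [ 0.3  0.  -4.2] w 0.024874398028707202 t 15.65
```

View pics/e1_side.png

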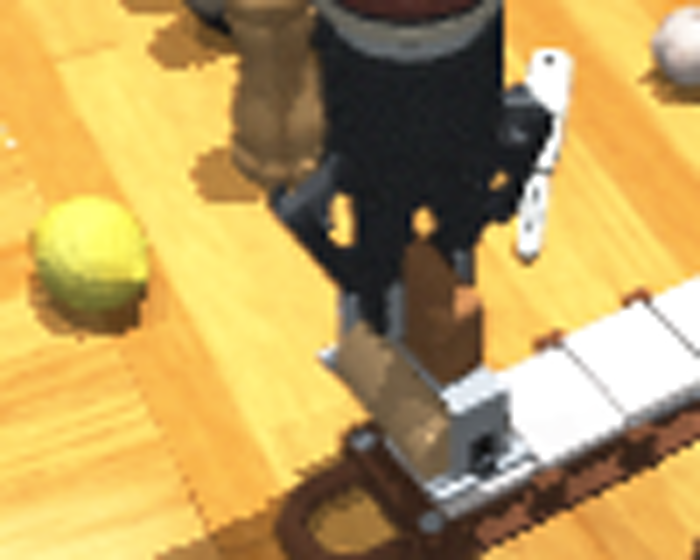

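View pics/e1_top.png

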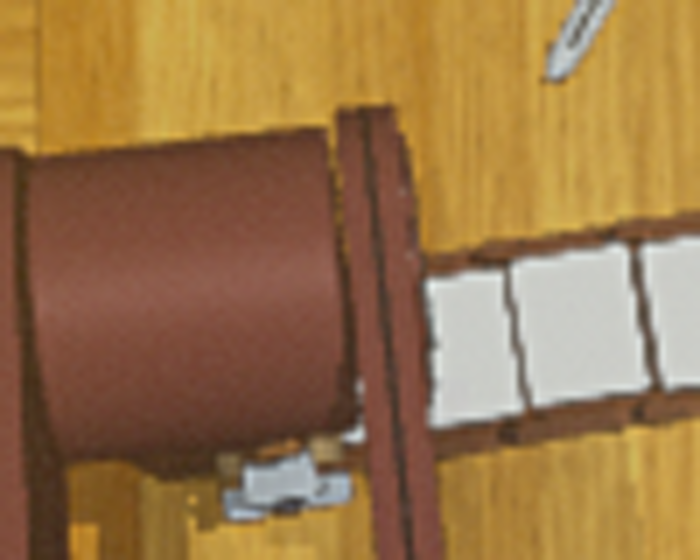

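```bash
python3 -c "
from h import *
th=.137;X=np.array([np.cos(th),np.sin(th),0]);Y=np.array([-np.sin(th),np.cos(th),0])
p=pose()[0];o=p.copy();o[2]-=.0741
for n,off in(('side',(190,160)),('top',(190,180))):
  for nm,l in(('near yoke mid bottom',(-.0525,0,.014)),('near top corner yoke+y',(-.0525,.013,.065)),('barrel near',(-.038,0,.05)),('far',(.0525,0,.014)),('far shoe',(.0525,.02,.014))):
    q=o+l[0]*X+l[1]*Y+[0,0,l[2]];print(n,nm,((proj(n,[q])[0]-off+.5)*7-.5).round())
"
```

```text
side near yoke mid bottom [486. 477.]
side near top corner yoke+y [461. 413.]
side barrel near [468. 403.]
side far [364. 335.]
side far shoe [328. 352.]
top near yoke mid bottom [280. 501.]
top near top corner yoke+y [240. 505.]
top barrel near [270. 462.]
top far [240. 236.]
top far shoe [190. 244.]
```

>>> {"name": "move_arm", "arguments": {"deltas": [0,0,0.8,0,0,0,1.6,0,0,0,2.2,0,0,0,2.4,0,0,0,2.5,0]}}

```text
time: 16.25
eef_pos: [0.4248, 0.1146, 0.1049]
tool_rot: [0.0, -0.069, 0.998, -0.002]
force: [0.2, -0.3, -5.4]
gripper_width: 0.025
```

>>> {"name": "move_arm", "arguments": {"deltas": [0,0,0.2,0,0,0,0.3,0]}}

```text
time: 16.45
eef_pos: [0.4256, 0.1147, 0.1029]
tool_rot: [0.001, -0.069, 0.998, -0.002]
force: [-3.0, 1.1, 5.5]
gripper_width: 0.0246
```

>>> {"name": "move_arm", "arguments": {"deltas": [0,0,0.2,0,0,0,0.3,0]}}

```text
time: 16.65
eef_pos: [0.4257, 0.1147, 0.101]
tool_rot: [0.001, -0.069, 0.998, -0.002]
force: [-3.8, -0.0, 5.7]
gripper_width: 0.0251
```

>>> {"name": "move_arm", "arguments": {"deltas": [0,0,0.1,0,0,0,0.2,0]}}

```text
time: 16.85
eef_pos: [0.4258, 0.1147, 0.0999]
tool_rot: [0.001, -0.069, 0.998, -0.002]
force: [-4.0, -0.0, 6.1]
gripper_width: 0.0249
```

>>> {"name": "move_arm", "arguments": {"deltas": [0,0,0.15,0,0,0,0.3,0]}}

```text
time: 17.05
eef_pos: [0.4258, 0.1147, 0.0979]
tool_rot: [0.001, -0.069, 0.998, -0.002]
force: [-5.4, -1.8, 9.7]
gripper_width: 0.0248
```

>>> {"name": "move_arm", "arguments": {"deltas": [0,0,0.15,0,0,0,0.3,0]}}

```text
time: 17.25
eef_pos: [0.4259, 0.1147, 0.0962]
tool_rot: [0.001, -0.069, 0.998, -0.002]
force: [-6.5, -0.9, 11.7]
gripper_width: 0.0249
```

>>> {"name": "move_arm", "arguments": {"deltas": [0,0,0.15,0,0,-0.4,0.15,0,0,-1,0.15,0,0,-1.8,0.15,0]}}

```text
time: 17.65
eef_pos: [0.4286, 0.097, 0.0962]
tool_rot: [0.001, -0.069, 0.998, -0.002]
force: [-6.5, 0.3, 11.4]
gripper_width: 0.0249
```

```bash
python3 -c "
from h import *
go(.4521,-.0834,.0945,1.708)"
```

```text
cm [  0.17 -18.19   0.24] turn 0.002 alt -3.14 | now [0.4286 0.097  0.0962] jaw 1.71 tilt [ 0.001 -0.004 -1.   ] q [ 0.046 -0.084  2.117 -0.004  1.107 -1.662] F [-6.5  0.3 11.4] w 0.02489631241471676 t 17.65
```

>>> {"name": "move_arm", "arguments": {"deltas": [0,-0.8,0.25,0,0.1,-1.6,0.25,0,0.1,-2.4,0.25,0,0.1,-3.2,0.25,0,0.1,-4,0.25,0]}}

```text
time: 18.15
eef_pos: [0.4342, 0.0569, 0.0958]
tool_rot: [0.001, -0.07, 0.998, -0.002]
force: [-6.8, -0.8, 9.9]
gripper_width: 0.0249
```

>>> {"name": "move_arm", "arguments": {"deltas": [0,-0.8,0.2,0,0.1,-1.6,0.2,0,0.1,-2.4,0.2,0,0.1,-3.2,0.2,0]}}

```text
time: 18.55
eef_pos: [0.4371, 0.0246, 0.0933]
tool_rot: [0.001, -0.07, 0.998, -0.002]
force: [2.6, 4.9, -8.9]
gripper_width: 0.0246
```

```bash
python3 -c "
from h import *
go(.4521,-.0834,.0945,1.708)"
```

```text
cm [  0.02 -10.91  -0.07] turn 0.002 alt -3.139 | now [0.4371 0.0246 0.0933] jaw 1.71 tilt [ 0.002 -0.004 -1.   ] q [-0.122 -0.085  2.124 -0.004  1.1   -1.83 ] F [ 2.6  4.9 -8.9] w 0.024596926044630308 t 18.55
```

```bash
python3 -c "
from h import *
for n,x,y in (('side',190,130),('top',190,160)):
    im=arm.read_camera(n);w,h=130,100
    cv2.imwrite(f'pics/e2_{n}.png',cv2.resize(im[y:y+h,x:x+w,::-1],None,fx=6,fy=6,interpolation=cv2.INTER_CUBIC))
go(.4521,-.0834,.0945,1.708)
"
```

```text
cm [ 1.000e-02 -1.086e+01 -6.000e-02] turn 0.001 alt -3.14 | now [0.4373 0.0242 0.0934] jaw 1.709 tilt [ 0.002 -0.004 -1.   ] q [-0.122 -0.085  2.124 -0.004  1.1   -1.829] F [-4.3 -3.  -6. ] w 0.025099690421386146 t 18.65
```

View pics/e2_side.png

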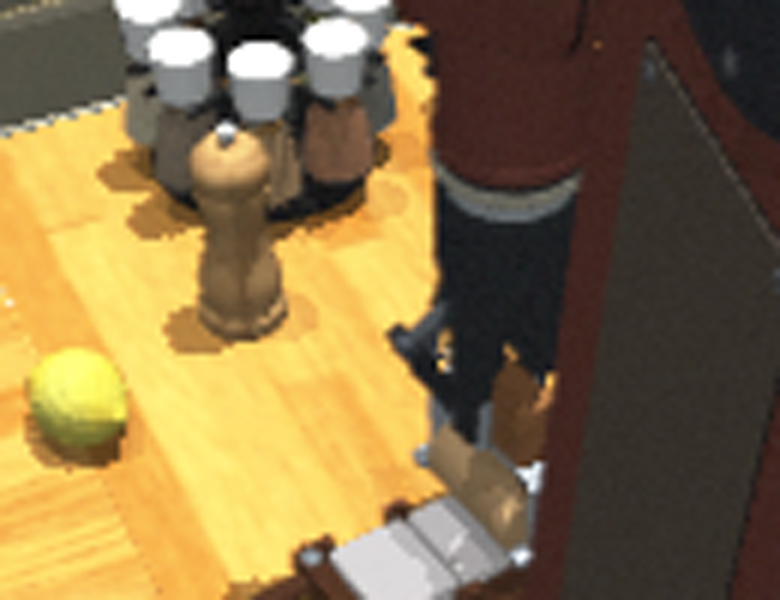

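View pics/e2_top.png

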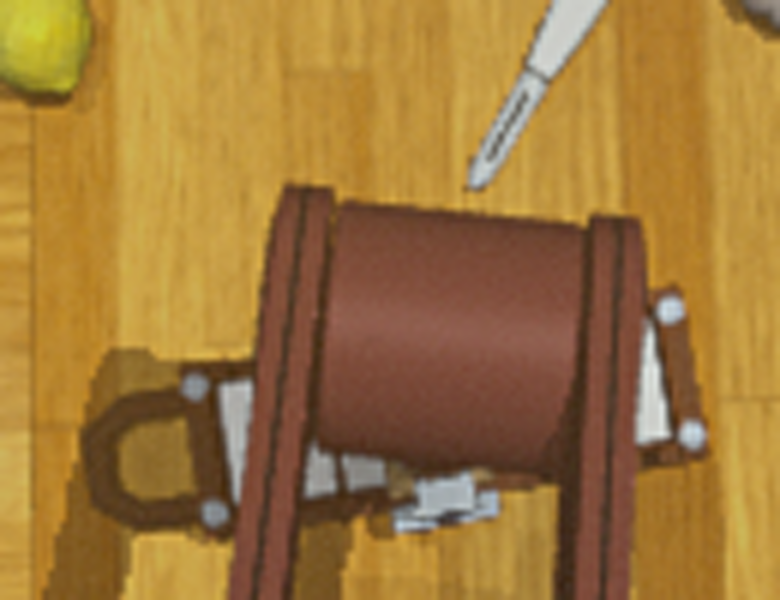

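```bash
python3 -c "
from h import *
th=.137;X=np.array([np.cos(th),np.sin(th),0]);Y=np.array([-np.sin(th),np.cos(th),0])
p=pose()[0];o=p.copy();o[2]-=.0741
a=cv2.resize(arm.read_camera('side')[180:230,245:295,::-1],None,fx=12,fy=12,interpolation=cv2.INTER_CUBIC)
def P(l):
    q=o+l[0]*X+l[1]*Y+[0,0,l[2]];return tuple(((proj('side',[q])[0]-[245,180]+.5)*12).round().astype(int).tolist())
cv2.imwrite('pics/e3raw.png',a)
for l in((-.0525,.0,.014),(-.0525,.02,.014),(.0525,.02,.014),(.0525,0,.014),(-.035,.013,.109),(.035,.013,.109),(-.035,.013,.065),(.035,.013,.065),(-.038,.025,.025),(.038,.025,.025)): cv2.circle(a,P(l),4,(0,0,255),-1)
cv2.imwrite('pics/e3.png',a);print(arm.get_state()['force'],p)
"
```

```text
[11.04450198  4.10358941 -8.64341795] [0.4372565  0.02418596 0.09339484]
```

View pics/e3.png

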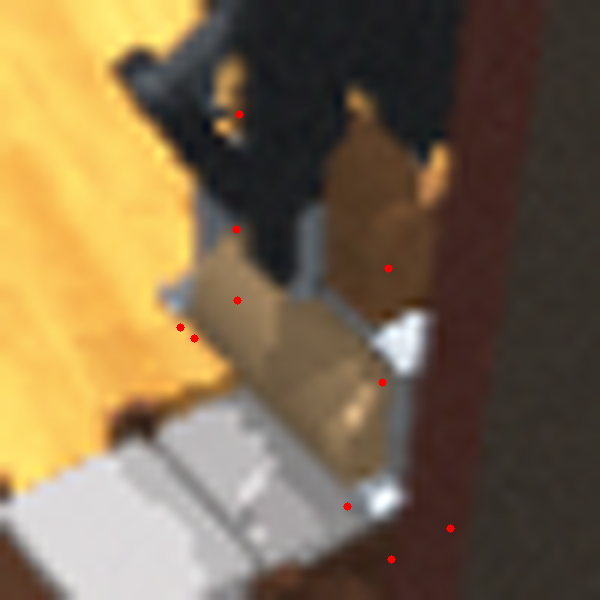

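View pics/e3raw.png

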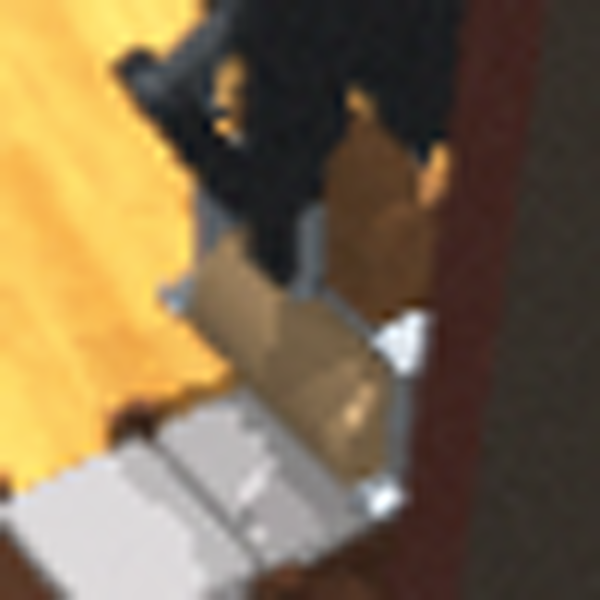

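```bash
python3 -c "
from h import *
th=.137;X=np.array([np.cos(th),np.sin(th),0]);Y=np.array([-np.sin(th),np.cos(th),0])
L=((-.0525,.0,.014),(-.0525,.02,.014),(.0525,.02,.014),(.0525,0,.014),(-.035,.013,.109),(.035,.013,.109),(-.035,.013,.065),(.035,.013,.065),(-.038,.025,.025),(.038,.025,.025))
a=cv2.imread('pics/e1_side.png')
o=np.array([.4239,.1148,.1292-.0741])
for l in L:
    q=o+l[0]*X+l[1]*Y+[0,0,l[2]];c=((proj('side',[q])[0]-[190,160]+.5)*7).round().astype(int);cv2.circle(a,tuple(c.tolist()),3,(0,0,255),-1)
a=a[160:560,240:640];A=cv2.resize(a,(400,400))
b=cv2.resize(cv2.imread('pics/e3.png')[0:600,0:600],(400,400))
cv2.imwrite('pics/cmp.png',np.hstack([A,b]))
"
```

```text
(no output)
```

View pics/cmp.png

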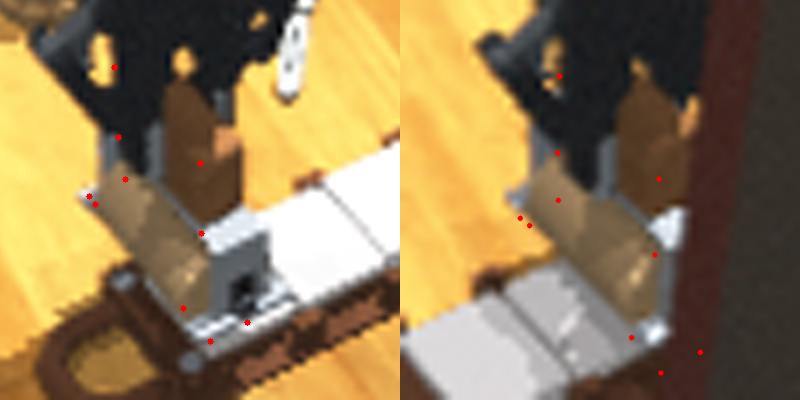

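```bash
python3 -c "
from h import *
for i in range(4):
    im=arm.read_camera('side');s=arm.get_state();print(s['time'],s['eef_pos'].round(4) if hasattr(s['eef_pos'],'round') else s['eef_pos'],np.round(s['force'],1),np.round(s['ft_torque'],2),round(s['gripper_width'],4))
a=cv2.resize(im[165:230,240:290,::-1],None,fx=9,fy=9,interpolation=cv2.INTER_CUBIC)
cv2.imwrite('pics/e4.png',a)
"
```

```text
18.75 [0.4375 0.025  0.0935] [ 7.9 -8.3  1.8] [-1.06 -1.66 -0.06] 0.025
18.8 [0.4377 0.0251 0.0937] [  4.8   0.2 -12.7] [-0.52 -2.55 -0.06] 0.0247
18.85 [0.4373 0.0252 0.0937] [-13.   -4.3  -4.3] [-0.42 -0.68 -0.3 ] 0.0246
18.9 [0.4373 0.0253 0.0937] [-1. -0. -4.] [-0.04  0.02 -0.03] 0.0247
```

View pics/e4.png

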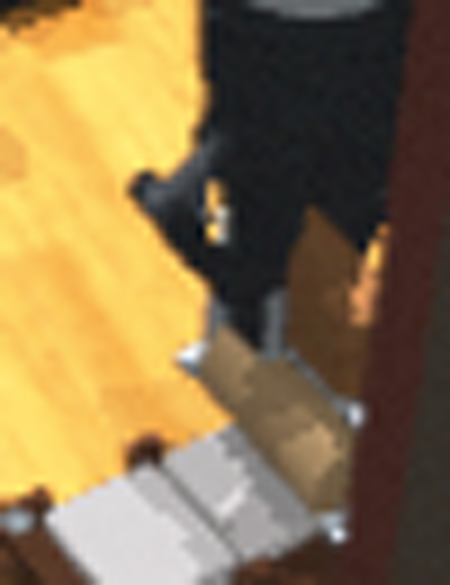

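```bash
cat > fit.py <<'E'
from h import *
from scipy.optimize import least_squares
th=.137;X=np.array([np.cos(th),np.sin(th),0]);Y=np.array([-np.sin(th),np.cos(th),0]);Z=np.array([0,0,1.])
B=np.c_[X,Y,Z]
def w(o,l,r=(0,0,0),d=(0,0,0)):
    piv=np.array([0,0,.093])
    return o+B@(Ro.from_rotvec(r).apply(np.array(l)-piv)+piv+np.array(d))
def px(c,off,s): return (np.array(c,float)+.5)/s-.5+np.array(off)
o1=np.array([.4239,.1148,.1292-.0741])
o2=np.array([.4373,.0252,.0937-.0741])
pts={'nshoe':((432,497),(335,530),(-.0525,.02,.014)),'fshoe':((325,357),(185,355),(.0525,.02,.014)),'nyoke':((445,392),(345,405),(-.0525,.013,.06)),'nbar':((437,478),(318,510),(-.038,.01,.003))}
body={}
for k,(a,b,l) in pts.items():
    u=px(a,(190,160),7)
    s=least_squares(lambda v:proj('side',[w(o1,(l[0],v[0],v[1]))])[0]-u,[l[1],l[2]]);body[k]=(l[0],*s.x);print(k,np.round(np.array(body[k])*1000,1))
def res(v):
    r=[]
    for k,(a,b,l) in pts.items(): r+=list(proj('side',[w(o2,body[k],(v[0],v[1],0),(v[2],0,v[3]))])[0]-px(b,(240,165),9))
    return r
s=least_squares(res,[0,0,0,0]);print("pitch",s.x[0],"roll",s.x[1],"dx,dz mm",s.x[2:]*1000,"res",np.round(s.fun,2))
E
python3 fit.py
```

```text
nshoe [-52.5  29.1  22.1]
fshoe [52.5 22.  14.3]
nyoke [-52.5  21.7  86.4]
nbar [-38.   17.3  13.1]
pitch -0.040148689821526404 roll -0.02666280700323937 dx,dz mm [-3.4812821  12.43225769] res [-1.03  0.11 -0.37  0.2   0.2   0.1   1.18 -0.4 ]
```

>>> {"name": "move_arm", "arguments": {"deltas": [0,0,0,0,0,0,0.2,0,0,0,0.4,0], "newtons": 120}}

```text
time: 19.2
eef_pos: [0.4373, 0.0255, 0.0895]
tool_rot: [0.001, -0.07, 0.998, -0.002]
force: [0.8, -0.1, -4.6]
gripper_width: 0.0251
```

>>> {"name": "move_arm", "arguments": {"deltas": [0,0,0.2,0,0,0,0.2,0]}}

```text
time: 19.4
eef_pos: [0.437, 0.0255, 0.0871]
tool_rot: [0.001, -0.07, 0.998, -0.002]
force: [-0.1, -0.5, -3.9]
gripper_width: 0.0249
```

>>> {"name": "move_arm", "arguments": {"deltas": [0,0,0.2,0,0,0,0.2,0]}}

```text
time: 19.6
eef_pos: [0.4373, 0.026, 0.0854]
tool_rot: [0.001, -0.07, 0.998, -0.001]
force: [0.3, 3.6, -0.1]
gripper_width: 0.0243
```

```bash
python3 -c "
from h import *
im=arm.read_camera('side')
a=cv2.resize(im[165:230,240:290,::-1],None,fx=9,fy=9,interpolation=cv2.INTER_CUBIC)
cv2.imwrite('pics/e5.png',a)
go(.4521,-.0834,.0945,1.708)
"
```

```text
cm [  0.06 -11.03  -0.87] turn 0.003 alt -3.139 | now [0.4373 0.0259 0.0855] jaw 1.711 tilt [ 0.002 -0.003 -1.   ] q [-0.119 -0.072  2.129 -0.003  1.082 -1.828] F [-0.6  1.3  0. ] w 0.02433053916181432 t 19.65
```

View pics/e5.png

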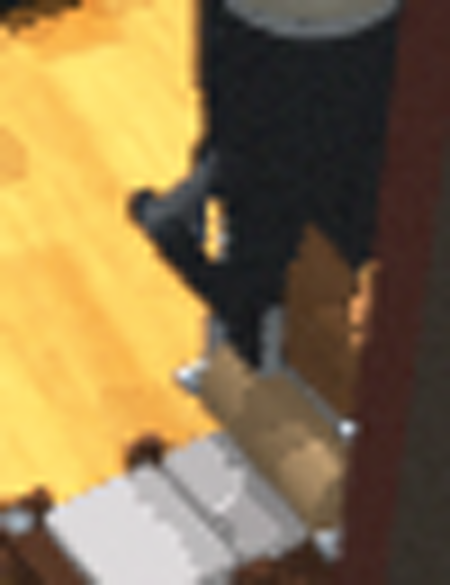

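>>> {"name": "move_arm", "arguments": {"deltas": [0,0,0.2,0,0,0,0.2,0]}}

```text
time: 19.85
eef_pos: [0.4377, 0.0264, 0.0842]
tool_rot: [0.001, -0.07, 0.998, -0.001]
force: [-2.7, 4.7, 6.9]
gripper_width: 0.0247
```

>>> {"name": "move_arm", "arguments": {"deltas": [0,0,0.2,0,0,0,0.2,0]}}

```text
time: 20.05
eef_pos: [0.4379, 0.0267, 0.083]
tool_rot: [0.001, -0.07, 0.998, -0.001]
force: [-3.8, 3.4, 8.4]
gripper_width: 0.0249
```

>>> {"name": "move_arm", "arguments": {"deltas": [0.05,0,0.25,0,0.1,-0.4,0.3,0,0.1,-0.8,0.3,0]}}

```text
time: 20.35
eef_pos: [0.4389, 0.0189, 0.0815]
tool_rot: [0.002, -0.07, 0.998, -0.001]
force: [-3.6, 2.6, 10.0]
gripper_width: 0.0245
```

```bash
python3 -c "
from h import *
go(.4521,-.0834,.0814,1.708);print(arm.get_state()['ft_torque'])
"
```

```text
cm [  0.12 -10.31   0.03] turn 0.003 alt -3.139 | now [0.4389 0.0189 0.0815] jaw 1.711 tilt [ 0.004 -0.001 -1.   ] q [-0.137 -0.063  2.13  -0.     1.071 -1.847] F [-3.6  2.6 10. ] w 0.024537755250913233 t 20.35
[ 0.41287148  1.02179629 -0.00407074]
```

>>> {"name": "move_arm", "arguments": {"deltas": [0.1,-0.5,0.15,0,0.12,-1,0.15,0,0.12,-1.5,0.15,0,0.12,-2,0.15,0]}}

```text
time: 20.75
eef_pos: [0.4414, -0.002, 0.0816]
tool_rot: [0.003, -0.07, 0.998, -0.001]
force: [-2.9, -0.1, 9.5]
gripper_width: 0.0245
```

```bash
python3 -c "
from h import *
go(.4521,-.0834,.0814,1.708);print(arm.get_state()['ft_torque'])
im=arm.read_camera('side')
a=cv2.resize(im[165:230,240:300,::-1],None,fx=9,fy=9,interpolation=cv2.INTER_CUBIC)
cv2.imwrite('pics/e6.png',a)
"
```

```text
cm [ 0.08 -8.21  0.05] turn 0.003 alt -3.138 | now [ 0.4414 -0.002   0.0816] jaw 1.711 tilt [ 0.006 -0.003 -1.   ] q [-1.820e-01 -5.900e-02  2.126e+00 -2.000e-03  1.069e+00 -1.893e+00] F [-2.9 -0.1  9.5] w 0.024515205330935208 t 20.75
[-0.07206058  1.06864706 -0.02375727]
```

View pics/e6.png

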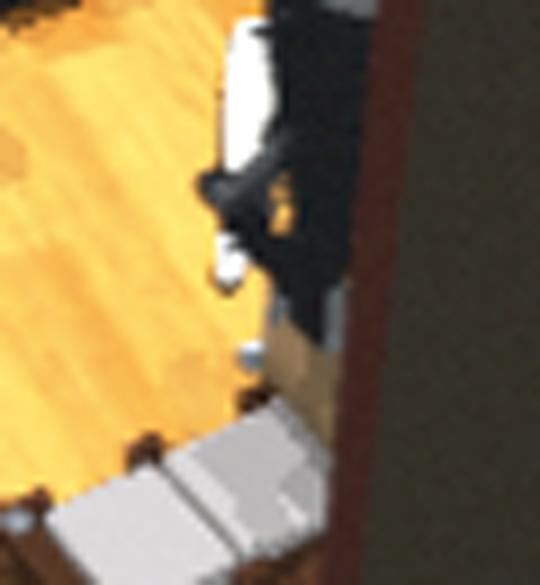

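```bash
cat >> fit.py <<'E'
print('---')
def slip(tcp,c,off,s,k='fshoe'):
    o=np.array(tcp);o[2]-=.0741
    u=px(c,off,s)
    f=least_squares(lambda v:proj('side',[w(o,body[k],d=(0,v[0],v[1]))])[0]-u,[0,0]);print(k,'dy,dz mm',f.x*1000)
slip((.4373,.0252,.0937),(185,355),(240,165),9)
slip((.4373,.026,.0855),(185,377),(240,165),9)
slip((.4373,.026,.0855),(330,540),(240,165),9,'nshoe')
slip((.4414,-.002,.0816),(240,355),(240,165),9)
E
python3 fit.py | sed -n '/---/,$p'
```

```text
---
fshoe dy,dz mm [-5.60695685 11.4200477 ]
fshoe dy,dz mm [-6.56526386  7.2371928 ]
nshoe dy,dz mm [-7.18191382  9.35846626]
fshoe dy,dz mm [-4.21871177  8.4975759 ]
```

>>> {"name": "move_arm", "arguments": {"deltas": [0.1,-0.5,0.15,0,0.1,-1,0.17,0,0.1,-1.5,0.17,0,0.1,-2,0.17,0]}}

```text
time: 21.2
eef_pos: [0.4442, -0.0237, 0.0815]
tool_rot: [0.003, -0.07, 0.998, -0.003]
force: [-3.3, -0.2, 9.3]
gripper_width: 0.0251
```

>>> {"name": "move_arm", "arguments": {"deltas": [0.1,-0.5,0.15,0,0.1,-1,0.17,0,0.1,-1.5,0.17,0,0.1,-2,0.17,0]}}

```text
time: 21.6
eef_pos: [0.447, -0.0447, 0.0816]
tool_rot: [0.004, -0.071, 0.997, -0.004]
force: [-2.8, 0.3, 11.0]
gripper_width: 0.0249
```

```bash
python3 -c "
from h import *
go(.4521,-.0834,.0814,1.708);print(arm.get_state()['ft_torque'])
im=arm.read_camera('side')
a=cv2.resize(im[165:230,240:330,::-1],None,fx=8,fy=8,interpolation=cv2.INTER_CUBIC)
cv2.imwrite('pics/e7.png',a)
a=cv2.resize(arm.read_camera('top')[180:260,190:320,::-1],None,fx=6,fy=6,interpolation=cv2.INTER_CUBIC)
cv2.imwrite('pics/e7t.png',a)
"
```

```text
cm [ 0.04 -3.91  0.05] turn 0.004 alt -3.137 | now [ 0.447  -0.0447  0.0816] jaw 1.712 tilt [ 0.008 -0.007 -1.   ] q [-0.272 -0.042  2.109 -0.005  1.065 -1.982] F [-2.8  0.3 11. ] w 0.024864407102493533 t 21.6
[-0.11743092  1.16728207  0.00547454]
```

View pics/e7.png

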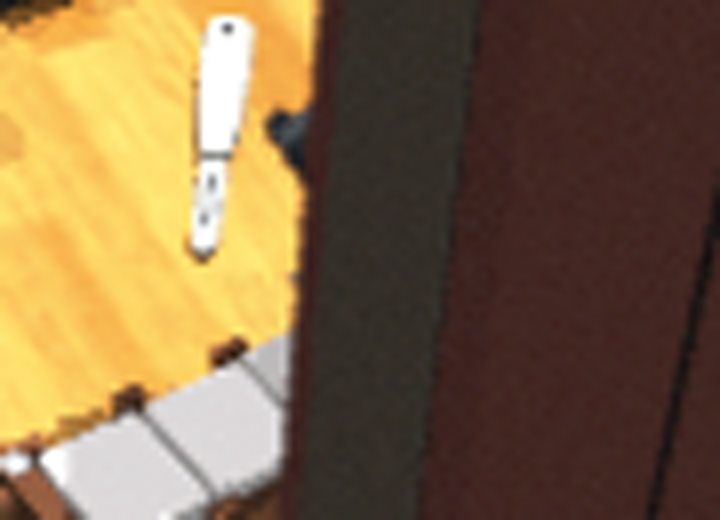

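View pics/e7t.png

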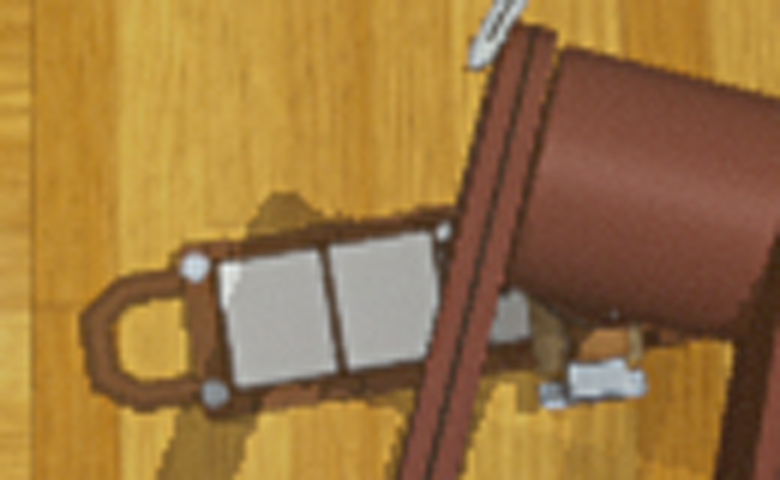

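>>> {"name": "move_arm", "arguments": {"deltas": [0.05,-0.5,0.17,0,0.05,-1,0.2,0,0.05,-1.5,0.2,0,0.05,-2,0.2,0]}}

```text
time: 22.1
eef_pos: [0.4497, -0.0663, 0.0812]
tool_rot: [0.004, -0.071, 0.997, -0.005]
force: [-5.0, 0.7, 10.3]
gripper_width: 0.0247
```

>>> {"name": "move_arm", "arguments": {"deltas": [0.05,-0.5,0.17,0,0.05,-1,0.2,0,0.05,-1.5,0.2,0,0.05,-1.8,0.2,0,0.05,-1.8,0.2,0]}}

```text
time: 22.6
eef_pos: [0.4526, -0.0858, 0.0811]
tool_rot: [0.004, -0.071, 0.997, -0.006]
force: [-4.3, -2.2, 10.1]
gripper_width: 0.0252
```

```bash
python3 -c "
from h import *
go(.4521,-.0834,.0814,1.708);print(arm.get_state()['ft_torque'])
im=arm.read_camera('side')
a=cv2.resize(im[150:240,220:340,::-1],None,fx=6,fy=6,interpolation=cv2.INTER_CUBIC)
cv2.imwrite('pics/e8.png',a)
a=cv2.resize(arm.read_camera('top')[180:260,190:320,::-1],None,fx=6,fy=6,interpolation=cv2.INTER_CUBIC)
cv2.imwrite('pics/e8t.png',a)
"
```

```text
cm [ 0.01  0.24 -0.03] turn 0.005 alt -3.137 | now [ 0.4526 -0.0858  0.0811] jaw 1.713 tilt [ 0.009 -0.012 -1.   ] q [-0.353 -0.015  2.084 -0.01   1.06  -2.061] F [-4.3 -2.2 10.1] w 0.025167310593405347 t 22.6
[-0.30080177  1.34066997 -0.06032555]
```

View pics/e8.png

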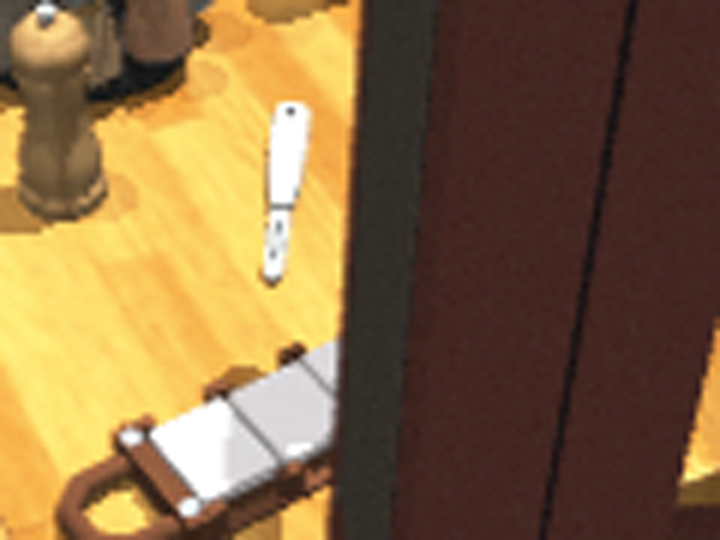

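View pics/e8t.png

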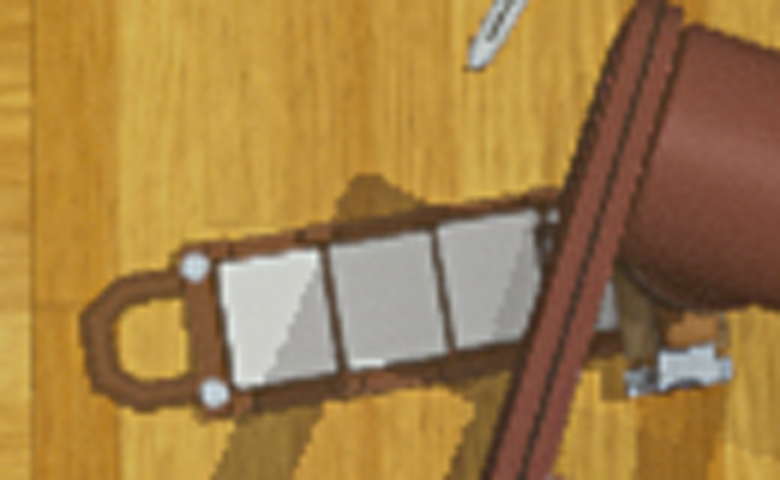

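>>> {"name": "move_arm", "arguments": {"deltas": [0.05,-0.4,0.17,0,0.05,-0.8,0.2,0,0.05,-1.1,0.2,0,0.05,-1.1,0.2,0]}}

```text
time: 23.1
eef_pos: [0.4542, -0.0983, 0.081]
tool_rot: [0.004, -0.071, 0.997, -0.008]
force: [-3.7, -1.6, 11.2]
gripper_width: 0.0244
```

```bash
python3 -c "
from h import *
go(.4521,-.0834,.0814,1.708);print(arm.get_state()['ft_torque'])
a=cv2.resize(arm.read_camera('top')[195:245,215:335,::-1],None,fx=6.6,fy=6.6,interpolation=cv2.INTER_CUBIC)
cv2.imwrite('pics/e9t.png',a)
"
```

```text
cm [ 0.    1.5  -0.06] turn 0.006 alt -3.136 | now [ 0.4542 -0.0983  0.081 ] jaw 1.714 tilt [ 0.01  -0.015 -1.   ] q [-0.375 -0.005  2.075 -0.012  1.058 -2.083] F [-3.7 -1.6 11.2] w 0.024444898443333543 t 23.1
[-0.29389751  1.41916775 -0.0092058 ]
```

View pics/e9t.png

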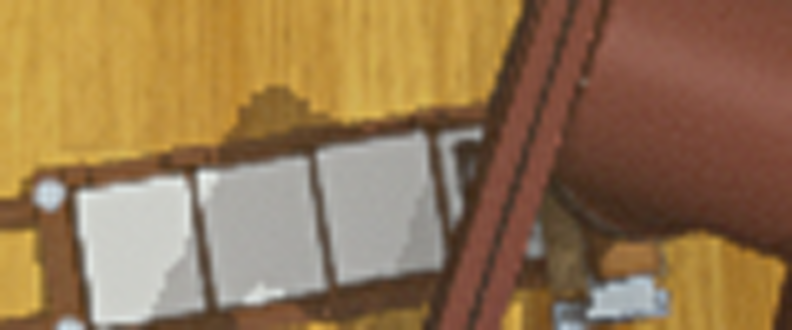

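>>> {"name": "move_arm", "arguments": {"deltas": [0,0,-1,0,0,0,-3,0,0,0,-6,0,0,0,-9,0,0,0,-11,0]}}

```text
time: 23.65
eef_pos: [0.4536, -0.097, 0.1929]
tool_rot: [0.005, -0.071, 0.997, -0.009]
force: [0.2, 0.1, -5.0]
gripper_width: 0.0251
```

```bash
python3 -c "
from h import *
go(.4745,-.3353,.15,1.359)
"
```

```text
cm [  1.37 -23.8    4.7 ] turn 0.355 alt -2.787 | now [ 0.4536 -0.097   0.1929] jaw 1.714 tilt [ 0.011 -0.017 -1.   ] q [-0.373 -0.156  1.986 -0.012  1.295 -2.084] F [ 0.2  0.1 -5. ] w 0.025123183218748943 t 23.65
```

>>> {"name": "move_arm", "arguments": {"deltas": [0.2,-3,0,0.05,0.4,-6,0,0.1,0.6,-9,0,0.15,0.8,-12,0,0.2,1,-15,0,0.25,1.2,-18,0,0.3,1.3,-21,0,0.355,1.4,-23.8,0,0.355,1.4,-23.8,0,0.355]}}

```text
time: 24.55
eef_pos: [0.4731, -0.3382, 0.1965]
tool_rot: [0.006, 0.107, 0.994, -0.009]
force: [0.8, -0.3, -5.9]
gripper_width: 0.0246
```

```bash
python3 -c "
from h import *
go(.4745,-.3353,.12,1.359)
im=arm.read_camera('side');cv2.imwrite('pics/f1.png',cv2.resize(im[90:200,300:420,::-1],None,fx=6,fy=6,interpolation=cv2.INTER_CUBIC))
cv2.imwrite('pics/f1b.png',cv2.resize(im[180:270,210:330,::-1],None,fx=6,fy=6,interpolation=cv2.INTER_CUBIC))
t=arm.read_camera('top');cv2.imwrite('pics/f1t.png',cv2.resize(t[180:260,200:440,::-1],None,fx=3.3,fy=3.3,interpolation=cv2.INTER_CUBIC))
"
```

```text
cm [0.04 0.43 7.64] turn -0.003 alt 3.139 | now [ 0.4731 -0.3382  0.1965] jaw 1.356 tilt [ 0.011 -0.019 -1.   ] q [-0.753  0.129  1.697 -0.006  1.295 -2.107] F [ 0.8 -0.3 -5.9] w 0.02462194050008481 t 24.55
```

View pics/f1.png

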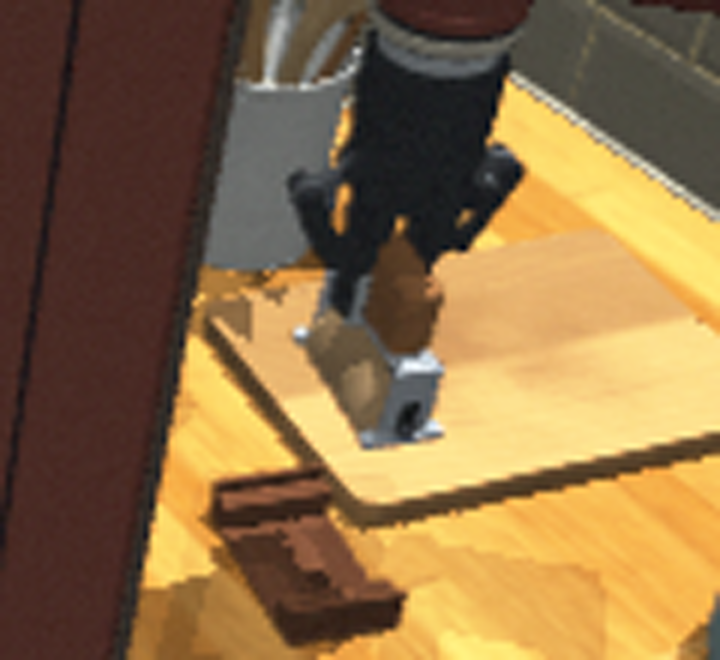

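View pics/f1b.png

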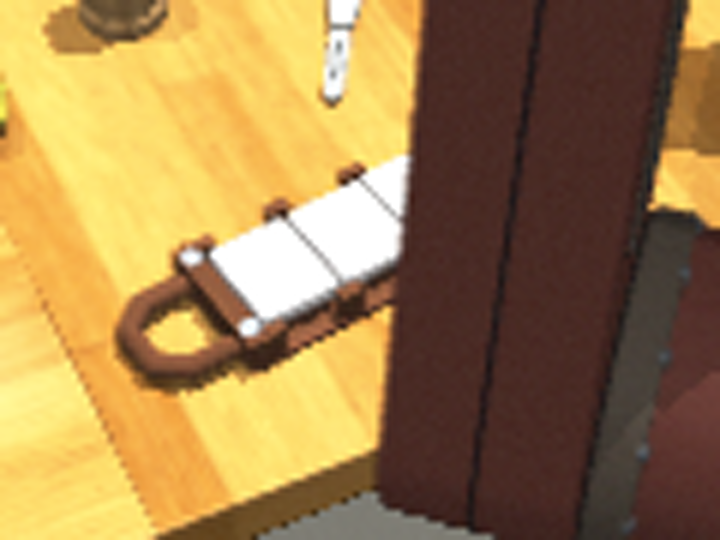

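View pics/f1t.png

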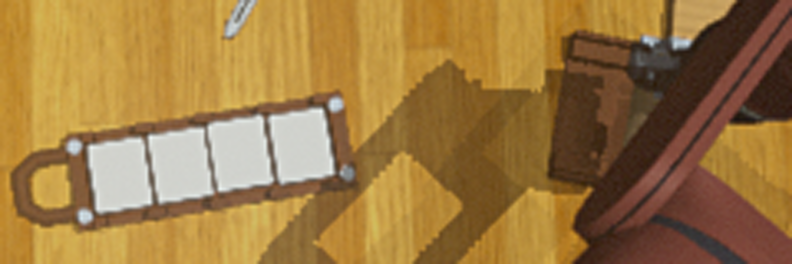

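```bash
cat > fit2.py <<'E'
from h import *
from scipy.optimize import least_squares
th=-.212;X=np.array([np.cos(th),np.sin(th),0]);Y=np.array([-np.sin(th),np.cos(th),0]);Z=np.array([0,0,1.])
B=np.c_[X,Y,Z];piv=np.array([0,0,.093])
def w(o,l,r=(0,0,0),d=(0,0,0)): return o+B@(Ro.from_rotvec(r).apply(np.array(l)-piv)+piv+np.array(d))
def px(c,off,s): return (np.array(c,float)+.5)/s-.5+np.array(off)
o1=np.array([.4762,-.3369,.1927-.0741]);o2=np.array([.4731,-.3382,.1965-.0741])
pts={'nshoe+':((345,515),(358,440),-.0525),'fshoe':((275,413),(293,333),.0525),'nyoke':((376,437),(386,367),-.0525),'nshoe-':((425,503),(443,433),-.0525),'nyoke-':((424,432),(441,361),-.0525)}
body={}
for k,(a,b,lx) in pts.items():
    u=px(a,(300,80),6)
    s=least_squares(lambda v:proj('side',[w(o1,(lx,v[0],v[1]))])[0]-u,[0,.02]);body[k]=(lx,*s.x);print(k,np.round(np.array(body[k])*1000,1))
def res(v):
    r=[]
    for k,(a,b,l) in pts.items(): r+=list(proj('side',[w(o2,body[k],(v[0],v[1],0),(v[2],0,v[3]))])[0]-px(b,(300,90),6))
    return r
s=least_squares(res,[0,0,0,0]);print("pitch",s.x[0],"roll",s.x[1],"dx,dz mm",s.x[2:]*1000,"res",np.round(s.fun,2))
d=cv2.imread('pics/d1_side.png');f=arm.read_camera('side')[150:300,200:400,::-1]
d=cv2.resize(d,(200,150),interpolation=cv2.INTER_AREA)
g=lambda a:cv2.cvtColor(np.ascontiguousarray(a),cv2.COLOR_BGR2GRAY)
x=np.vstack([cv2.resize(np.ascontiguousarray(a[50:95,35:85]),None,fx=7,fy=7,interpolation=cv2.INTER_CUBIC) for a in(d,f)])
cv2.imwrite('pics/cmp2.png',cv2.resize(np.hstack([x[:315],x[315:]]),None,fx=1.1,fy=1.1))
E
python3 fit2.py
```

```text
nshoe+ [-52.5  28.3  18.7]
fshoe [52.5 25.4 15.2]
nyoke [-52.5  21.3  74.1]
nshoe- [-52.5 -22.3  18.3]
nyoke- [-52.5  -8.5  72.5]
pitch -0.03990335510780229 roll -0.05372961874701304 dx,dz mm [-5.41217069 11.05699574] res [ 0.31  0.54 -0.48  0.08  0.72  0.12 -0.31 -0.74 -0.29 -0.01]
```

View pics/cmp2.png

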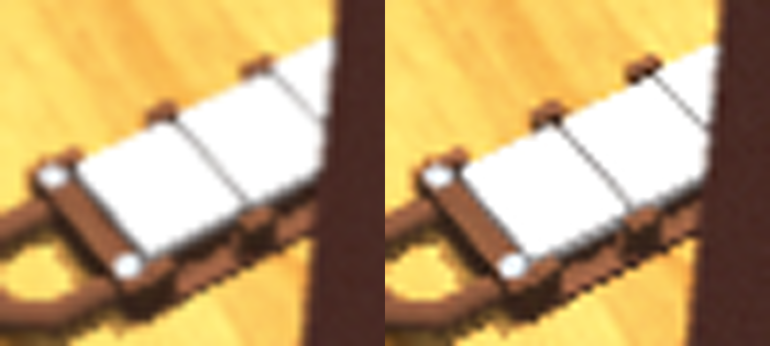

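>>> {"name": "move_arm", "arguments": {"deltas": [0,0.2,2,0,0,0.4,4,0,0,0.4,6,0,0,0.4,7.6,0,0,0.4,7.6,0]}}

```text
time: 25.2
eef_pos: [0.4731, -0.3292, 0.117]
tool_rot: [0.004, 0.105, 0.994, -0.005]
force: [-0.1, 1.3, -6.4]
gripper_width: 0.0246
```

```bash
python3 -c "
from h import *
go(.4745,-.3353,.085,1.359)
im=arm.read_camera('side');cv2.imwrite('pics/f2.png',cv2.resize(im[110:200,310:400,::-1],None,fx=6.6,fy=6.6,interpolation=cv2.INTER_CUBIC))
t=arm.read_camera('top');cv2.imwrite('pics/f2t.png',cv2.resize(t[170:250,350:430,::-1],None,fx=7,fy=7,interpolation=cv2.INTER_CUBIC))
"
```

```text
cm [-0.24 -0.54  3.21] turn 0.0 alt -3.141 | now [ 0.4731 -0.3292  0.117 ] jaw 1.359 tilt [ 0.006 -0.011 -1.   ] q [-0.742  0.205  1.769 -0.005  1.155 -2.1  ] F [-0.1  1.3 -6.4] w 0.024599193691279077 t 25.2
```

View pics/f2.png

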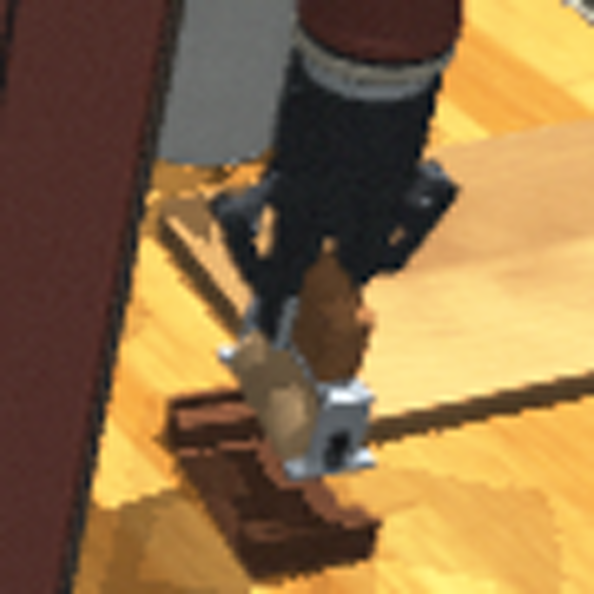

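View pics/f2t.png

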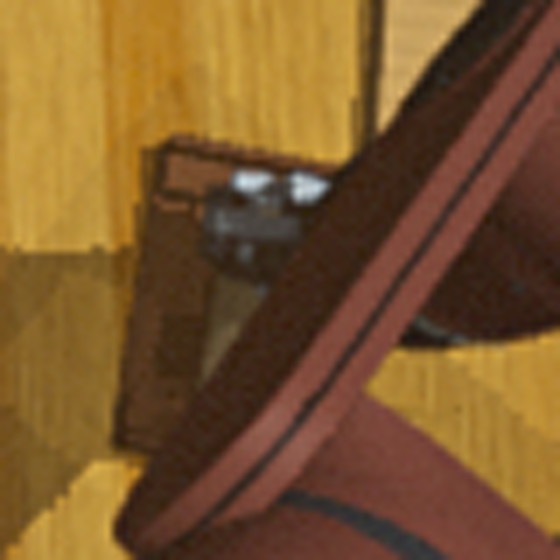

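>>> {"name": "move_arm", "arguments": {"deltas": [-0.1,-0.3,1,0,-0.2,-0.5,2,0,-0.2,-0.5,2.8,0,-0.2,-0.5,3.2,0,-0.2,-0.5,3.2,0]}}

```text
time: 25.8
eef_pos: [0.4753, -0.3362, 0.087]
tool_rot: [0.005, 0.106, 0.994, -0.006]
force: [0.0, 0.6, -5.2]
gripper_width: 0.0247
```

```bash
python3 -c "
from h import *
go(.4745,-.3353,.085,1.359)
im=arm.read_camera('side');cv2.imwrite('pics/f3.png',cv2.resize(im[130:200,320:390,::-1],None,fx=8.4,fy=8.4,interpolation=cv2.INTER_CUBIC))
"
```

```text
cm [0.1  0.08 0.2 ] turn -0.0 alt 3.141 | now [ 0.4753 -0.3362  0.087 ] jaw 1.359 tilt [ 0.008 -0.013 -1.   ] q [-0.749  0.254  1.773 -0.005  1.099 -2.105] F [ 0.   0.6 -5.2] w 0.024685944008155918 t 25.8
```

View pics/f3.png

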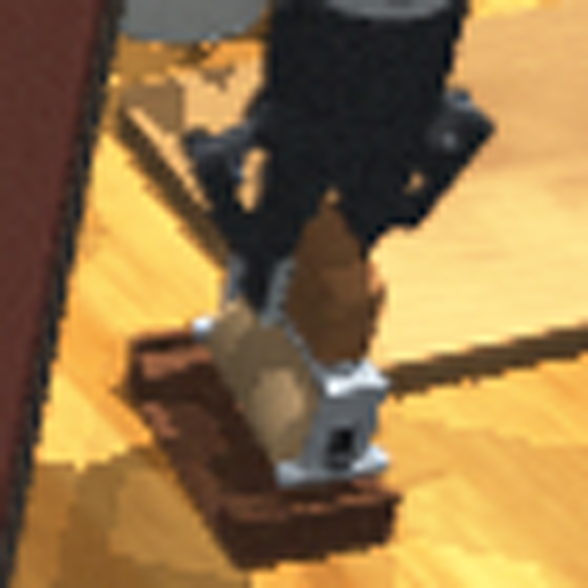

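```bash
python3 -c "
import cv2,numpy as np
a=cv2.resize(cv2.imread('pics/d4_side.png'),None,fx=1.05,fy=1.05,interpolation=cv2.INTER_CUBIC)
b=cv2.imread('pics/f3.png')
A=a[280:588,120:460];B=b[280:588,120:460]
x=np.hstack([A,B]);x=cv2.resize(x,None,fx=1.17,fy=1.17)
for i in range(0,x.shape[1],50): cv2.line(x,(i,0),(i,4),(0,0,255),1)
cv2.imwrite('pics/cmp3.png',x)
"
```

```text
(no output)
```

View pics/cmp3.png

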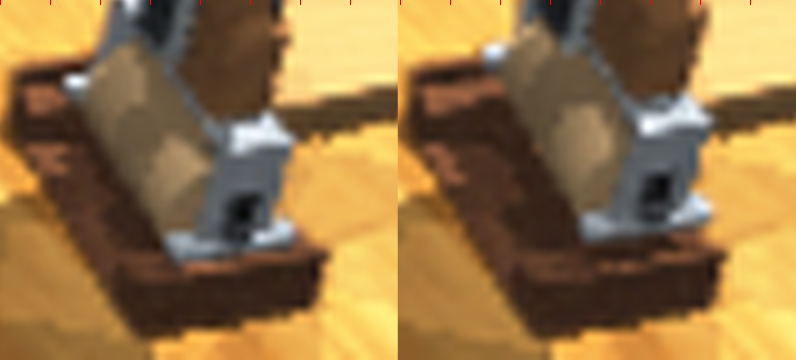

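```bash
cat > fit3.py <<'E'
from h import *
from scipy.optimize import least_squares
th=-.212;X=np.array([np.cos(th),np.sin(th),0]);Y=np.array([-np.sin(th),np.cos(th),0]);B=np.c_[X,Y,[0,0,1.]]
o=np.array([.4745,-.3353,.009])
def w(l,r=(0,0,0),d=(0,0,0)): return o+B@(Ro.from_rotvec(r).apply(np.array(l))+np.array(d))
s=8.4*1.17
def px(c): return (np.array(c,float)/1.17+[120,280]+.5)/8.4-.5+np.array([320,130])
c=w((0,0,.03))
for i,n in enumerate('xyz'): print(n,'px(9.83x)/mm',((proj('side',[c+B[:,i]*.001])-proj('side',[c]))*s).round(2))
P=[((180,262),(187,240),-.0525),((293,237),(314,213),-.0525),((222,135),(239,130),-.0525),((290,130),(314,118),-.0525),((68,82),(89,53),.0525)]
body=[]
for a,b,lx in P:
    u=px(a);q=least_squares(lambda v:proj('side',[w((lx,v[0],v[1]))])[0]-u,[0,.02]);body.append((lx,*q.x))
print(np.round(np.array(body)*1000))
def res(v):
    r=[]
    for (a,b,lx),l in zip(P,body): r+=list((proj('side',[w(l,(v[0],v[1],0),v[2:5])])[0]-px(b)))
    return np.r_[r,v[0]/.1,v[1]/.1,v[2]/.02,v[3]/.02]
q=least_squares(res,np.zeros(5));print("pitch,roll",q.x[:2],"d mm",q.x[2:]*1000,np.round(q.fun,2))
E
python3 fit3.py
```

```text
x px(9.83x)/mm [[-1.09 -1.67]]
y px(9.83x)/mm [[-2.4   0.39]]
z px(9.83x)/mm [[ 0.49 -1.95]]
[[-52.  23.  14.]
 [-52. -22.  17.]
 [-52.  20.  77.]
 [-52.  -8.  73.]
 [ 52.  24.  16.]]
pitch,roll [-0.02029565 -0.06905739] d mm [-0.33271876 -4.32204999 13.57551629] [ 0.93  0.41 -0.38  0.47  0.18 -0.6  -0.46 -0.04 -0.31 -0.23 -0.2  -0.69
 -0.02 -0.22]
```

```bash
python3 -c "
from h import *
t=arm.read_camera('top')
a=np.load('top0.npy')
f=lambda i:cv2.resize(i[180:225,365:410,::-1],None,fx=8.8,fy=8.8,interpolation=cv2.INTER_CUBIC)
cv2.imwrite('pics/cmp4.png',np.hstack([f(a),f(t)]))
"
```

```text
(no output)
```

View pics/cmp4.png

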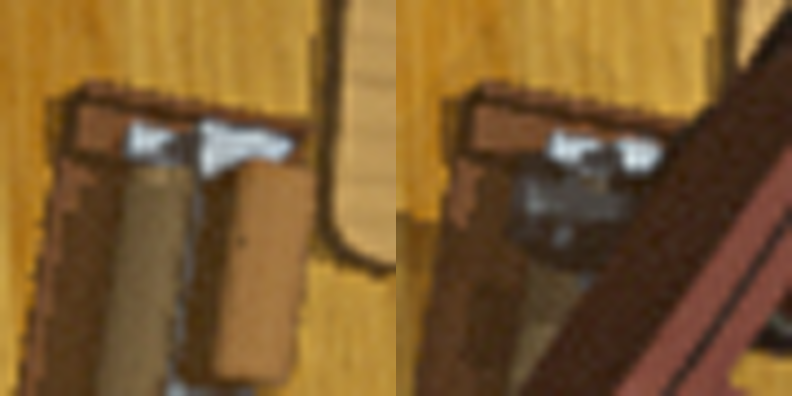

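>>> {"name": "move_arm", "arguments": {"deltas": [-0.15,0.2,0,0,-0.3,0.4,0.3,0,-0.3,0.4,0.6,0,-0.3,0.4,0.9,0,-0.3,0.4,0.9,0]}}

```text
time: 26.4
eef_pos: [0.4794, -0.3332, 0.0784]
tool_rot: [0.005, 0.106, 0.994, -0.006]
force: [-0.3, 0.5, -4.8]
gripper_width: 0.0247
```

```bash
python3 -c "
from h import *
go(.4745,-.3353,.07,1.359)
im=arm.read_camera('side');B=cv2.resize(im[130:200,320:390,::-1],None,fx=8.4,fy=8.4,interpolation=cv2.INTER_CUBIC)
a=cv2.resize(cv2.imread('pics/d4_side.png'),None,fx=1.05,fy=1.05,interpolation=cv2.INTER_CUBIC)
cv2.imwrite('pics/cmp5.png',cv2.resize(np.hstack([a[280:588,120:460],B[280:588,120:460]]),None,fx=1.17,fy=1.17))
"
```

```text
cm [ 0.44 -0.3   0.84] turn 0.0 alt -3.141 | now [ 0.4794 -0.3332  0.0784] jaw 1.359 tilt [ 0.009 -0.014 -1.   ] q [-0.74   0.269  1.774 -0.005  1.083 -2.097] F [-0.3  0.5 -4.8] w 0.024682588176240555 t 26.4
```

View pics/cmp5.png

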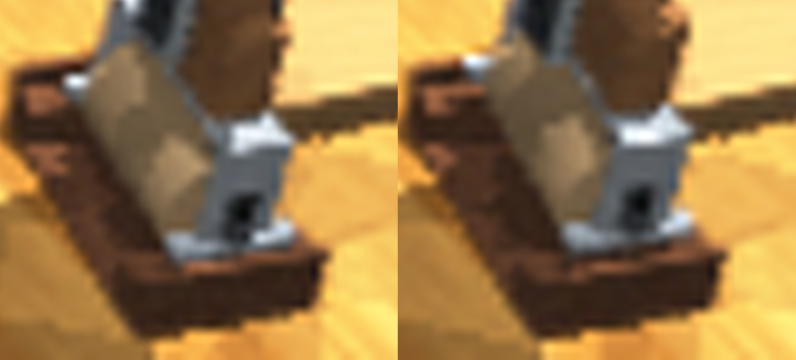

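```bash
sed -i 's/^P=.*/P=[((180,262),(172,250),-.0525),((293,237),(295,222),-.0525),((222,135),(214,133),-.0525),((290,130),(294,128),-.0525),((68,82),(67,65),.0525)]/' fit3.py; python3 fit3.py | tail -2; python3 -c "
from h import *
t=arm.read_camera('top')
a=np.load('top0.npy')
f=lambda i:cv2.resize(i[180:225,365:410,::-1],None,fx=8.8,fy=8.8,interpolation=cv2.INTER_CUBIC)
cv2.imwrite('pics/cmp6.png',np.hstack([f(a),f(t)]))
"
```

```text
pitch,roll [-0.02485312 -0.04733335] d mm [0.62810201 1.8067508  8.20062749] [ 0.54  0.29 -0.38  0.41  0.49 -0.19 -0.65 -0.36  0.01 -0.13 -0.25 -0.47
  0.03  0.09]
```

View pics/cmp6.png

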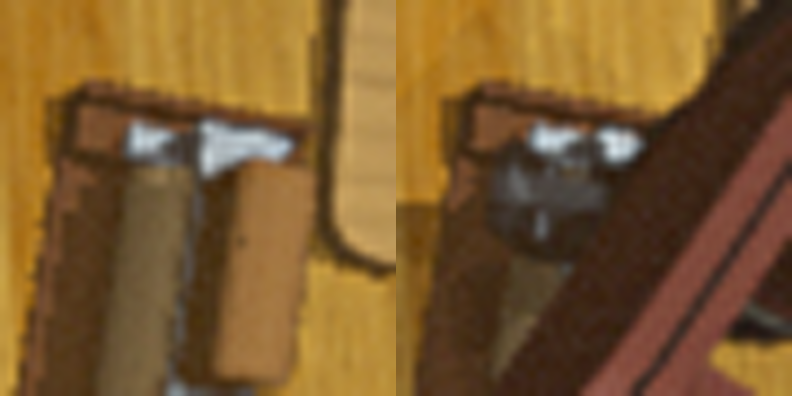

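>>> {"name": "move_arm", "arguments": {"deltas": [-0.05,-0.1,0.3,0,-0.05,-0.1,0.5,0,-0.05,-0.1,0.5,0]}}

```text
time: 26.8
eef_pos: [0.4797, -0.3345, 0.0734]
tool_rot: [0.005, 0.106, 0.994, -0.006]
force: [0.4, 0.5, -5.1]
gripper_width: 0.0246
```

>>> {"name": "move_arm", "arguments": {"deltas": [0,0,0.15,0,0,0,0.2,0,0,0,0.2,0]}}

```text
time: 27.1
eef_pos: [0.4796, -0.3345, 0.0713]
tool_rot: [0.005, 0.106, 0.994, -0.006]
force: [-0.7, -0.8, -4.7]
gripper_width: 0.025
```

>>> {"name": "move_arm", "arguments": {"deltas": [0,0,0.15,0,0,0,0.2,0]}}

```text
time: 27.3
eef_pos: [0.4801, -0.3348, 0.07]
tool_rot: [0.005, 0.106, 0.994, -0.007]
force: [0.5, 0.8, 0.6]
gripper_width: 0.0246
```

>>> {"name": "move_arm", "arguments": {"deltas": [0,0,0.2,0,0,0,0.2,0]}}

```text
time: 27.5
eef_pos: [0.4805, -0.335, 0.0695]
tool_rot: [0.005, 0.106, 0.994, -0.007]
force: [-1.7, 3.0, 7.3]
gripper_width: 0.0245
```

```bash
python3 -c "
from h import *
go(.4745,-.3353,.07,1.359)
im=arm.read_camera('side');B=cv2.resize(im[130:200,320:390,::-1],None,fx=8.4,fy=8.4,interpolation=cv2.INTER_CUBIC)
a=cv2.resize(cv2.imread('pics/d4_side.png'),None,fx=1.05,fy=1.05,interpolation=cv2.INTER_CUBIC)
cv2.imwrite('pics/cmp7.png',cv2.resize(np.hstack([a[280:588,120:460],B[280:588,120:460]]),None,fx=1.17,fy=1.17))
"
```

```text
cm [ 0.57 -0.16 -0.05] turn -0.0 alt 3.141 | now [ 0.4805 -0.335   0.0695] jaw 1.359 tilt [ 0.009 -0.014 -1.   ] q [-0.741  0.285  1.773 -0.005  1.067 -2.098] F [-1.7  3.   7.3] w 0.02452581019023831 t 27.5
```

View pics/cmp7.png

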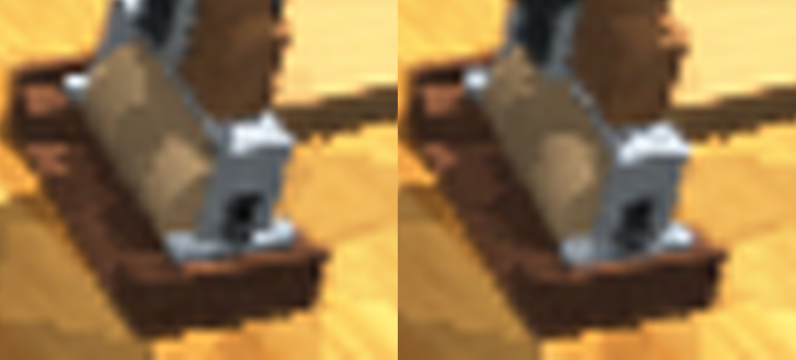

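>>> {"name": "move_arm", "arguments": {"deltas": [0,0,0,0,0,0,0,0,0,0,0,0,0,0,0,0], "hand": 0.5}}

```text
time: 27.95
eef_pos: [0.4805, -0.3351, 0.0696]
tool_rot: [0.006, 0.106, 0.994, -0.007]
force: [0.3, 0.1, 0.1]
gripper_width: 0.0424
```

```bash
python3 -c "
from h import *
go(.4745,-.3353,.07,1.359)
im=arm.read_camera('side');B=cv2.resize(im[130:200,320:390,::-1],None,fx=8.4,fy=8.4,interpolation=cv2.INTER_CUBIC)
a=cv2.resize(cv2.imread('pics/d4_side.png'),None,fx=1.05,fy=1.05,interpolation=cv2.INTER_CUBIC)
cv2.imwrite('pics/cmp8.png',cv2.resize(np.hstack([a[180:588,120:460],B[180:588,120:460]]),None,fx=1.17,fy=1.17))
"
```

```text
cm [ 0.58 -0.15 -0.05] turn -0.0 alt 3.141 | now [ 0.4805 -0.3351  0.0696] jaw 1.359 tilt [ 0.01  -0.015 -1.   ] q [-0.741  0.285  1.773 -0.005  1.067 -2.098] F [0.3 0.1 0.1] w 0.0424163304700674 t 27.95
```

View pics/cmp8.png

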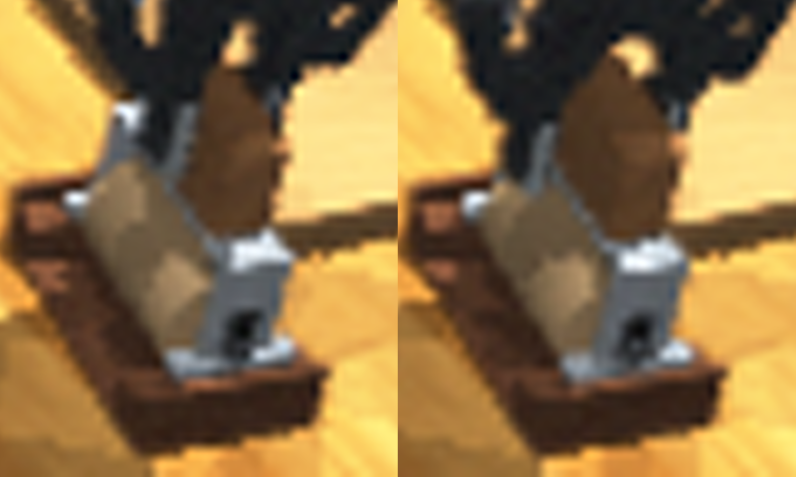

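>>> {"name": "move_arm", "arguments": {"deltas": [0,0,0,0,0,0,0,0,0,0,0,0,0,0,-1.5,0,0,0,-4,0,0,0,-8,0,0,0,-12,0,0,0,-15,0,0,0,-15,0], "hand": 1}}

```text
time: 28.9
eef_pos: [0.4816, -0.335, 0.2272]
tool_rot: [0.01, 0.106, 0.994, -0.01]
force: [0.5, -0.3, -0.2]
gripper_width: 0.0849
```

```bash
python3 -c "
from h import *
go(.25,-.5,.25,1.359)
im=arm.read_camera('side');B=cv2.resize(im[130:200,320:390,::-1],None,fx=8.4,fy=8.4,interpolation=cv2.INTER_CUBIC)
a=cv2.resize(cv2.imread('pics/d4_side.png'),None,fx=1.05,fy=1.05,interpolation=cv2.INTER_CUBIC)
cv2.imwrite('pics/cmp9.png',cv2.resize(np.hstack([a[180:588,120:460],B[180:588,120:460]]),None,fx=1.17,fy=1.17))
"
```

```text
cm [ 19.12 -21.04  -2.33] turn -0.0 alt 3.141 | now [ 0.4816 -0.335   0.2272] jaw 1.359 tilt [ 0.018 -0.022 -1.   ] q [-0.74   0.111  1.658 -0.005  1.344 -2.098] F [ 0.5 -0.3 -0.2] w 0.0848924059211446 t 28.9
```

View pics/cmp9.png

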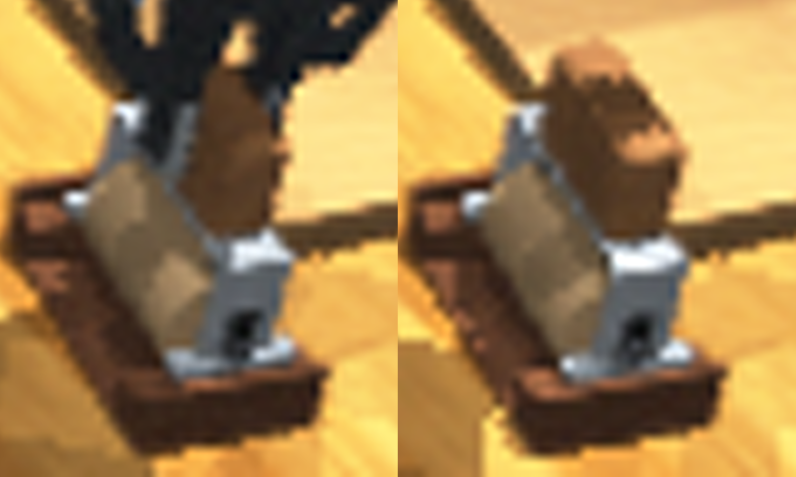

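>>> {"name": "move_arm", "arguments": {"deltas": [2,-2.5,-1,0,4,-5,-2,0,6,-7.5,-2,0,8,-10,-2,0,10,-12.5,-2,0,12.5,-15,-2,0,15,-17,-2,0,17,-19,-2,0]}}

```text
time: 29.75
eef_pos: [0.2723, -0.4836, 0.2429]
tool_rot: [0.008, 0.106, 0.994, -0.008]
force: [-0.4, 0.0, 0.2]
gripper_width: 0.0857
```

```bash
python3 -c "
from h import *
im=arm.read_camera('side');cv2.imwrite('pics/g1.png',cv2.resize(im[130:280,180:400,::-1],None,fx=3.6,fy=3.6,interpolation=cv2.INTER_CUBIC))
cv2.imwrite('pics/g1z.png',cv2.resize(im[180:245,225:315,::-1],None,fx=8.5,fy=8.5,interpolation=cv2.INTER_CUBIC))
t=arm.read_camera('top');a=np.load('top0.npy')
f=lambda i:cv2.resize(i[200:245,200:315,::-1],None,fx=6.9,fy=6.9,interpolation=cv2.INTER_CUBIC)
cv2.imwrite('pics/g1t.png',np.vstack([f(a)[:300],f(t)[:300]]))
for n in ('side','top'):
  for k in('spare_tile','gap','tile_roller','rest_seat'):
    print(n,k,[(r['location'],r['score']) for r in arm.landmark_of(k,n)[:2]])
"
```

```text
side spare_tile [([0.4174, 0.4164, 0.0031], 0.93), ([0.4424, -0.0093, 0.0155], 0.41)]
side gap [([0.4406, -0.0129, 0.0231], 0.94)]
side tile_roller [([0.4705, -0.333, 0.0059], 0.57)]
side rest_seat [([0.4746, -0.3276, 0.0042], 0.57), ([0.6478, 0.3869, -0.0011], 0.5)]
top spare_tile [([0.4177, 0.4074, 0.0005], 0.97), ([0.4409, -0.011, 0.0165], 0.84)]
top gap [([0.4384, -0.0101, 0.014], 0.66)]
top tile_roller []
top rest_seat [([0.4732, -0.3328, 0.0076], 0.97)]
```

View pics/g1.png

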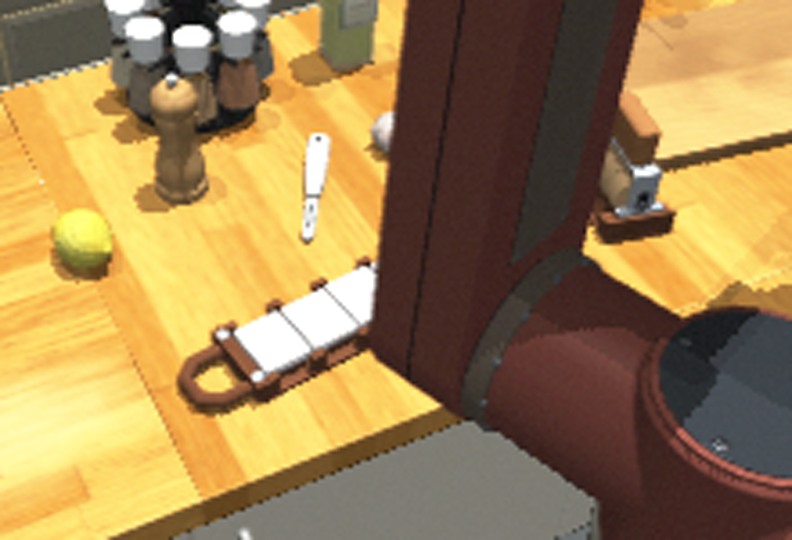

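View pics/g1z.png

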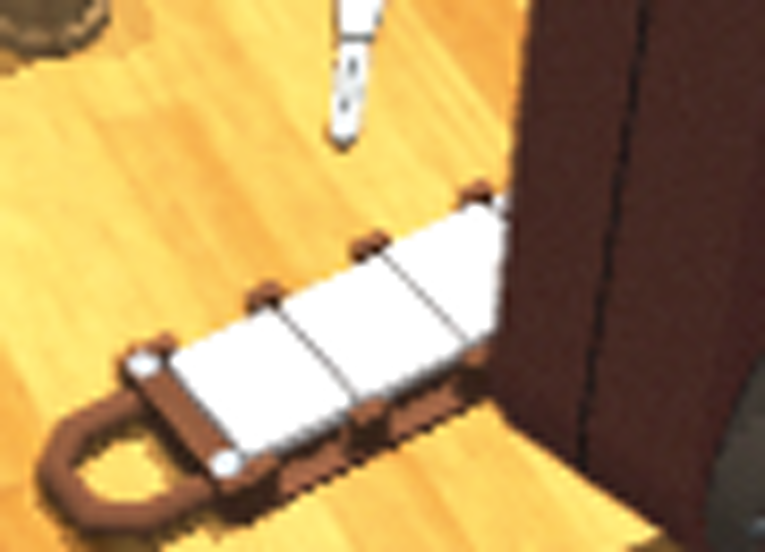

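View pics/g1t.png

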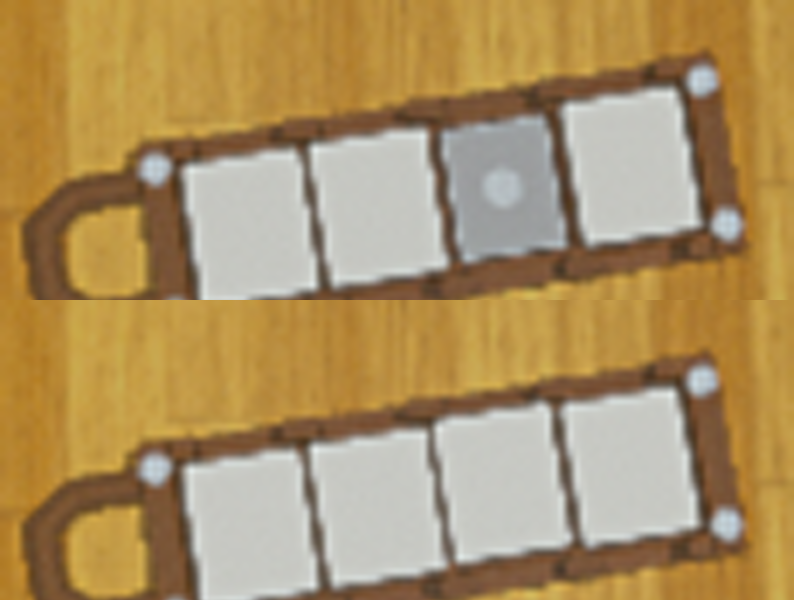

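```bash
python3 -c "
from workcell import arm
print(arm.hand_in())"
```

```text
the job is handed in; nothing more can be done
None
```

The job is handed in at about 30 s of the 67 s allowed. I laid the smaller tile in the third bay, rolled the stand from the handle end to the far end bar, and put the roller back on its rest, let go.

**The roller slipped in the grip.** On the second tile it slid about 12 mm up between the fingers and tilted about 0.03 to 0.07 rad sideways. It lost its load there and hung a few millimetres above the tiles for about a second. By my picture fit it stood at about 32 mm, under the 41 mm lift-off limit, but that fit is only good to a few millimetres. I raised the grip to 120 N, pressed it down again in place on the same tile without raising it, and rolled on at about 14–15 N.

**Last checks:**
- **Tiles 1 to 3:** in the side picture they lie in one plane with the frame, and the top picture shows all four bays filled square.
- **Tile 4:** hidden by the arm in the last side picture. I judged it flush because force and height stayed the same as the roller passed from it onto the end bar.
- **Spare tile:** the networks put it 1 to 4 mm from the gap point, within the limit.
- **Roller:** it stands upright and nearly where it was in the side picture. The side network puts it about 7 mm from its seat. The top network did not report it in the last picture.
- **Bystanders:** the lemon, peeler and pepper mill looked unmoved in the last side picture. I did not check the garlic, mug and salt pot separately, but the arm never went near them.

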